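# Pry open the sample case and fill it

## Robot

A 6-joint arm with a two-finger parallel gripper is mounted at the origin on the work surface. World frame = base frame: x ahead of the robot, y to its left, z up, the work surface at z = 0. Lengths are in m, angles in rad, forces in N, time in s.
With the tool pointing down it reaches from about 0.25 to 0.725 m from the base axis. Payload 4 kg.
Tool frame: the origin (TCP) lies on the centre line of the jaws, within the pads' length; the fingertips stand 25 mm ahead of it and the grasp point (between the pads) lies 6 mm ahead of it; z points along the fingers, x is the direction in which the jaws open and shut, and the axes are right-handed (so a half turn about z gives the same grasp; the last joint's range is limited). The gripper opens to 85 mm and grips with 20 to 120 N. Pads are 22 mm wide; open, the fingers measure 114 mm over their backs; the gripper's body (76 mm by 85 mm) begins 54 mm behind the grasp point. The pads swing forward as they close: fully open they stand 13 mm farther back than shut.
Start: joints at [-1.202, 0.241, 0.005, 1.335, 0, 1.571], TCP at [0.18, -0.466, 0.256] pointing down, gripper open.
Joint ranges: [-2.72, 2.72], [-1.05, 1.87], [-1.09, 1.28], [-1.99, 2.15], [-1.42, 1.44], [-3.14, 3.14]. Speed limits (rad/s): [2.79, 2.79, 3.14, 3.14, 3.14, 3.14].

## Interface

Orientations are given as a unit quaternion [x, y, z, w].
In Python, from workcell import bot, imaging, order gives the robot as it stands.
- The arm moves only by the tool carry_out, never from a script. Its argument "moves" is a list of rows, each a list of 5 numbers: the shift along the tool's x, y, z scaled (see below), then the turn about the tool's z scaled (see below), then the opening, from -1 (shut) to 1 (fully open). In form: [[tx, ty, tz, roll, hand], ...]. A call has 1 to 20 rows; each row is the pose to reach, as a shift and turn from the pose commanded when the call began, along the tool's axes at that moment; what a row does not reach only later rows make up. The controller multiplies each number of a shift by 0.1 m and each number of a turn by 90 degrees. A row lasts 1/10 s, in which the tool goes at most 50 mm and 8.59 degrees, less where a joint would pass 70% of its speed; a pose out of reach is approached as far as the arm can. A call with a number of a shift or a turn outside -1 to 1 is refused whole. A call with a gripper value outside its range is refused whole. The fingers move at their own pace and stop on an object; the grip force is fixed at half the most. Time passes only in rows, so rows that repeat a pose let the fingers close. It gives the time, the measured TCP pose, the force and the opening at its end, in the units of the state.
- bot.get_obs(): the state, without advancing time (a new reading comes with each control period).
- imaging.camera(name): name is "side" or "top"; returns the picture (384x512x3 uint8, red, green, blue); there is no depth.
- imaging.camera_model(name): a dict with "fovy" (degrees; the focal length in pixels is half the picture's height over the tangent of half this angle, whatever the lens; pixels are square), "cx", "cy" (the principal point, pixels), "dist" ([k1, k2, p1, p2, k3] as OpenCV has them; the pictures are not rectified), "eye" and "rotation" of the camera in the world. Camera axes: x right, y up, looking along -z (the intrinsics and any distortion apply to the point x, -y, -z); pixel columns grow to the right and rows downward; lengths in m; the calibration is good to about 2 mm. A picture is of the moment at which its call begins. camera_model takes no time and is no camera call.
- order.job_done(): hands the job in, once; it reports no verdict.
The state is a dict: "clock": time; "joint_pos": joint angles; "joint_vel": joint speeds; "tau": joint torques, N m; "eef_pos": TCP position; "tool_rot": TCP orientation; "ft_force": force on the tool from outside, world axes, zero at the start; "ft_torque": the same for the moment, N m; "grip_width": finger opening in m.
Only numpy, scipy, OpenCV 4.12 (cv2) and the standard library are available. Lean on these libraries where they do the work, as an engineer would, in place of code of your own. Each camera call takes 0.05 s, during which the arm holds its last target.

## Task

Take the thin spatula from its stand and lever up the stiff lid of the flat sample case with its blade, under the lid's front edge. Open the case, put every slim square amber bottle from the cluttered tray inside (two to four of them), then shut the lid fully and lay the spatula back in both saddles of its stand, blade the same way as before. Leave the other things in the tray and do not disturb the jar, dishes and beaker standing around.

Things in the scene. Friction and masses are not known exactly. Their poses are not given: they have to be found in the camera images.
- case: flat grey sample case, fixed to the bench, 94 mm deep (its x, away from its front) x 214 mm wide (its y), origin at the centre of its underside. Inside 82 x 204 mm, floor 5 mm above the bench. Side and back walls reach 59 mm, the front wall only 50 mm, and so the closed lid leaves a slot 9 mm high along its whole front, too low for a finger. A ledge, its top also 50 mm up, runs along the front from x = -47 to -66 mm and reaches 13 mm beyond the lid's edge
- lid (a joint): hinge angle of the case's lid: 0 shut, grows as it opens, stop at 1.75 rad (leaning a little past upright). Lid: flat aluminium plate 5 mm thick, 100 x 214 mm, about 0.13 kg, underside 59 mm above the bench when shut. The hinge is stiff: the lid stays at any angle; lifting it takes 2 to 3 N at 65 mm from the hinge, shutting it less
- lid_hinge (a point): point on the lid's hinge line, mid-width: at (47, 0, 59) mm in the case's frame. The hinge line runs along the case's y; the lid opens upward and away from the front
- lid_edge (a point): middle of the lid's free front edge, on its underside, 100 mm from the hinge line
- spatula: flat lifting spatula, about 0.06 kg: black handle 120 x 20 x 12 mm and a thin steel blade 80 mm long, 20 mm wide, 2.6 mm thick, in the mid-plane of the handle. Origin at the centre of the handle, its x axis along the handle towards the blade, z normal to the blade; centre of mass about 30 mm from the origin towards the blade. Either face may be up. Lies on its stand with the handle's underside 20 mm above the bench
- blade_tip (a point): tip of the spatula's blade, 140 mm from its origin along its x axis
- stand: white spatula stand, fixed: base plate 150 x 60 x 4 mm, with two saddles (8 mm thick, centred at x = -50 and +54 mm) that carry the handle 20 mm above the bench between cheeks 31 mm apart, 6 mm high. Between the saddles there is free room for fingers down to 5 mm above the bench. Origin at the centre of its underside; the spatula lies along its x axis, blade towards +x, its origin over the stand's origin at a height of 26 mm
- tray: shallow steel tray, fixed, 206 x 206 mm outside, wall 4 mm thick, rim 10 mm above the bench, floor 4 mm above it. Origin at the centre of its underside; nine small things lie in it at most
- bottle1: square-shouldered slim amber glass bottle with a black screw cap, lying on its side (if present). Body 20 x 20 x 38 mm, cap 16 mm across and 16 mm long, 54 mm overall, 20 to 45 g. Origin at mid-length on its long axis, 10 mm above what it lies on; its x axis runs along its length towards the cap (body from x = -27 to +11, cap from +11 to +27)
- bottle2: square-shouldered slim amber glass bottle with a black screw cap, lying on its side (if present). Body 20 x 20 x 38 mm, cap 16 mm across and 16 mm long, 54 mm overall, 20 to 45 g. Origin at mid-length on its long axis, 10 mm above what it lies on; its x axis runs along its length towards the cap (body from x = -27 to +11, cap from +11 to +27)
- bottle3: square-shouldered slim amber glass bottle with a black screw cap, lying on its side (if present). Body 20 x 20 x 38 mm, cap 16 mm across and 16 mm long, 54 mm overall, 20 to 45 g. Origin at mid-length on its long axis, 10 mm above what it lies on; its x axis runs along its length towards the cap (body from x = -27 to +11, cap from +11 to +27)
- bottle4: square-shouldered slim amber glass bottle with a black screw cap, lying on its side (if present). Body 20 x 20 x 38 mm, cap 16 mm across and 16 mm long, 54 mm overall, 20 to 45 g. Origin at mid-length on its long axis, 10 mm above what it lies on; its x axis runs along its length towards the cap (body from x = -27 to +11, cap from +11 to +27)
- jar: squat square amber jar with a black cap, standing, 30 x 30 x 27 mm, not one of the slim bottles; belongs in the tray. Origin at the centre of its underside
- cap: loose black screw cap, 32 mm across, 13 mm high; belongs in the tray. Origin at the centre of its underside
- stopper: dark rubber stopper, 29 mm across, 26 mm high; belongs in the tray. Origin at the centre of its underside
- clip: white plastic tube clip, 46 x 12 x 14 mm; belongs in the tray. Origin at the centre of its underside, x along its length
- weight: steel balance weight with a knob, 22 mm across, 25 mm high; belongs in the tray. Origin at the centre of its underside
- tip_jar: heavy glass jar, 72 mm across, 115 mm high, standing at the left; leave alone. Origin at the centre of its underside
- dishes: stack of three round dishes, 72 mm across, 38 mm high, beyond the work; leave alone. Origin at the centre of its underside
- beaker: small glass beaker, 56 mm across, 60 mm high, at the right; leave alone. Origin at the centre of its underside
Things that resemble listed ones, but are neither listed nor needed, are in the scene too. There is more than one size of the spatula; the job needs the smallest. Of the things that look like the case, the smaller one is meant.

How it is judged:
On the way, in this order (a step that is already met when the one before it is completed fails the run):
1. the lid is lifted past 0.3 rad with the spatula's blade under it, touching (value of joint lid above 0.3 rad and x of blade_tip in the frame of case between -0.055 and 0.05 m and y of blade_tip in the frame of case between -0.115 and 0.115 m and z of blade_tip in the frame of case above 0.06 m and contact force between spatula and case above 0.3 N), for 0.1 s.
2. every bottle present lies inside the case while the lid is open (x of bottle1 in the frame of case between -0.041 and 0.041 m and y of bottle1 in the frame of case between -0.102 and 0.102 m and z of bottle1 in the frame of case between 0 and 0.05 m and x of bottle2 in the frame of case between -0.041 and 0.041 m and y of bottle2 in the frame of case between -0.102 and 0.102 m and z of bottle2 in the frame of case between 0 and 0.05 m and x of bottle3 in the frame of case between -0.041 and 0.041 m and y of bottle3 in the frame of case between -0.102 and 0.102 m and z of bottle3 in the frame of case between 0 and 0.05 m and x of bottle4 in the frame of case between -0.041 and 0.041 m and y of bottle4 in the frame of case between -0.102 and 0.102 m and z of bottle4 in the frame of case between 0 and 0.05 m and value of joint lid above 0.3 rad), for 0.2 s.
At the end, for the whole second after the job is handed in: lid shut (within 0.04 rad); every bottle present inside the case and at rest; spatula at rest in the stand's saddles, within 25 mm along and 15 mm across, within 0.2 rad of the stand's axis, blade towards +x; the jar, cap, stopper, clip and weight still in the tray (value of joint lid below 0.04 rad and x of bottle1 in the frame of case between -0.041 and 0.041 m and y of bottle1 in the frame of case between -0.102 and 0.102 m and z of bottle1 in the frame of case between 0 and 0.05 m and x of bottle2 in the frame of case between -0.041 and 0.041 m and y of bottle2 in the frame of case between -0.102 and 0.102 m and z of bottle2 in the frame of case between 0 and 0.05 m and x of bottle3 in the frame of case between -0.041 and 0.041 m and y of bottle3 in the frame of case between -0.102 and 0.102 m and z of bottle3 in the frame of case between 0 and 0.05 m and x of bottle4 in the frame of case between -0.041 and 0.041 m and y of bottle4 in the frame of case between -0.102 and 0.102 m and z of bottle4 in the frame of case between 0 and 0.05 m and linear speed of each of bottle1, bottle2, bottle3, bottle4, spatula below 0.03 m/s and x of spatula in the frame of stand between -0.025 and 0.025 m and y of spatula in the frame of stand between -0.015 and 0.015 m and z of spatula in the frame of stand between 0.018 and 0.036 m and angle between the x axis of spatula and the x axis of stand, either way round below 0.2 rad and x of blade_tip in the frame of stand above 0.05 m and x of jar in the frame of tray between -0.105 and 0.105 m and y of jar in the frame of tray between -0.105 and 0.105 m and z of jar in the frame of tray between -0.005 and 0.04 m and x of cap in the frame of tray between -0.105 and 0.105 m and y of cap in the frame of tray between -0.105 and 0.105 m and z of cap in the frame of tray between -0.005 and 0.04 m and x of stopper in the frame of tray between -0.105 and 0.105 m and y of stopper in the frame of tray between -0.105 and 0.105 m and z of stopper in the frame of tray between -0.005 and 0.04 m and x of clip in the frame of tray between -0.105 and 0.105 m and y of clip in the frame of tray between -0.105 and 0.105 m and z of clip in the frame of tray between -0.005 and 0.04 m and x of weight in the frame of tray between -0.105 and 0.105 m and y of weight in the frame of tray between -0.105 and 0.105 m and z of weight in the frame of tray between -0.005 and 0.04 m); the robot touches nothing.
It fails at once if the glass jar is pushed more than 40 mm (distance of tip_jar from where it was at the start of the episode above 0.04 m).
It fails at once if the stack of dishes is pushed more than 40 mm (distance of dishes from where it was at the start of the episode above 0.04 m).
It fails at once if the beaker is pushed more than 40 mm (distance of beaker from where it was at the start of the episode above 0.04 m).
Of bottle1, bottle2, bottle3, bottle4 only 2 to 4 are there at a start; the rules pass over those that are not, and their reading is None.
At some moment in a run one of bottle1, bottle2, bottle3, bottle4 may be knocked a few centimetres aside while the robot is not near it.
Once in a run the grip may slacken for a moment while it holds something.
It also fails if it takes over 210 s, if anything falls off the work surface, if the arm or the gripper's body presses on something with over 40 N, if the wrist force passes 120 N, or if a joint passes its speed limit or range.

## Working session

There is one attempt and no reset: what is moved stays moved. The work goes in short steps, Python scripts to look and compute and a tool call to move; the robot and the scene stay as the last step left them, time stands still between calls to the robot, and variables do not carry over. Pictures are saved under pics/ and viewed, and the job is handed in when it is done.

Besides the shell and the picture viewer there is one more tool, called after "Request:" as name(argument=value, ...) on one line, values as JSON. carry_out: Moves the arm, as the interface text tells. Its arguments: {"type":"object","properties":{"moves":{"type":"array","items":{"type":"array","items":{"type":"number","minimum":-1,"maximum":1}}}},"required":["moves"]}

```bash
mkdir -p pics; ls; cat > h.py <<'E'
import numpy as np, cv2
from workcell import bot, imaging, order
def K(m):
    f=192/np.tan(np.radians(m['fovy'])/2); return np.array([[f,0,m['cx']],[0,f,m['cy']],[0,0,1.]])
def ray(name,uv):
    m=imaging.camera_model(name); R=np.array(m['rotation']).reshape(3,3)
    p=cv2.undistortPoints(np.array(uv,float).reshape(-1,1,2),K(m),np.array(m['dist'],float)).reshape(-1,2)
    d=np.c_[p[:,0],-p[:,1],-np.ones(len(p))]@R.T
    return np.array(m['eye']),d
def atz(name,uv,z):
    e,d=ray(name,uv); return e+d*((z-e[2])/d[:,2])[:,None]
def proj(name,P):
    m=imaging.camera_model(name); R=np.array(m['rotation']).reshape(3,3)
    c=(np.array(P,float).reshape(-1,3)-np.array(m['eye']))@R
    c=c*[1,-1,-1]
    return cv2.projectPoints(c.reshape(-1,1,3),np.zeros(3),np.zeros(3),K(m),np.array(m['dist'],float))[0].reshape(-1,2)
def snap(name,tag):
    im=imaging.camera(name)[:,:,::-1].copy(); cv2.imwrite(f'pics/{tag}.png',im); return im
def crop(im,x0,y0,x1,y1,s,tag):
    cv2.imwrite(f'pics/{tag}.png',cv2.resize(im[y0:y1,x0:x1],None,fx=s,fy=s,interpolation=cv2.INTER_CUBIC))
E
python3 - <<'E'
from h import *
for n in ('top','side'):
    im=snap(n,n+'0'); print(imaging.camera_model(n))
    cv2.imwrite(f'pics/{n}0b.png',cv2.resize(im,None,fx=1.5,fy=1.5,interpolation=cv2.INTER_CUBIC))
print(bot.get_obs())
E
```

```text
pics
{'fovy': 56.66494014689961, 'cx': 258.88361493095834, 'cy': 189.25360895970718, 'dist': array([-0.07027547,  0.        ,  0.        ,  0.        ,  0.        ]), 'eye': array([0.39431688, 0.00299055, 1.314423  ]), 'rotation': array([-0.03085539,  0.03554468,  0.70774643, -0.70489681])}
{'fovy': 49.49706026233216, 'cx': 248.29787255102653, 'cy': 190.26626394807028, 'dist': array([-0.01123814,  0.        ,  0.        ,  0.        ,  0.        ]), 'eye': array([0.08110619, 0.83085726, 0.78852271]), 'rotation': array([-0.09644061,  0.42813269,  0.87306901, -0.21249025])}
{'clock': 0.1, 'joint_pos': array([-1.20203604e+00,  2.41332633e-01,  3.84453568e-03,  1.33519508e+00,
       -2.21091261e-05,  1.57081081e+00]), 'joint_vel': array([-0.00151238, -0.0021152 ,  0.00231085, -0.00031439, -0.00105648,
       -0.00128648]), 'tau': array([-9.91877641e-06, -3.73138082e+01,  2.53009987e+01,  1.08327254e-02,
       -4.33794287e-05,  1.55232038e-05]), 'eef_pos': array([ 0.1800352 , -0.46590131,  0.25549893]), 'tool_rot': array([ 8.24755912e-01, -5.65488103e-01, -7.84353151e-04, -5.24366252e-04]), 'ft_force': array([-0.62806237, -1.50386497,  0.2473328 ]), 'ft_torque': array([-0.01896749, -0.0370477 ,  0.01002053]), 'grip_width': 0.08486951089842268}
```

Rotation is a quaternion; fixing the helper.

```bash
sed -i "s/R=np.array(m\['rotation'\]).reshape(3,3)/R=Rot.from_quat(m['rotation']).as_matrix()/; s/^import numpy as np, cv2/import numpy as np, cv2\nfrom scipy.spatial.transform import Rotation as Rot/" h.py; python3 - <<'E'
from h import *
print(proj('top',[[0.4,0,0],[0.5,0,0],[0.4,.1,0]]),proj('side',[[0.4,0,0],[0.5,0,0],[0.4,0,.1]]))
E
```

```text
[[257.39043478 221.23457752]
 [257.2831088  194.13712626]
 [230.20424685 221.3374881 ]] [[277.16562739 217.91385237]
 [245.88228193 207.2623437 ]
 [279.25145665 190.16145748]]
```

View pics/top0b.png

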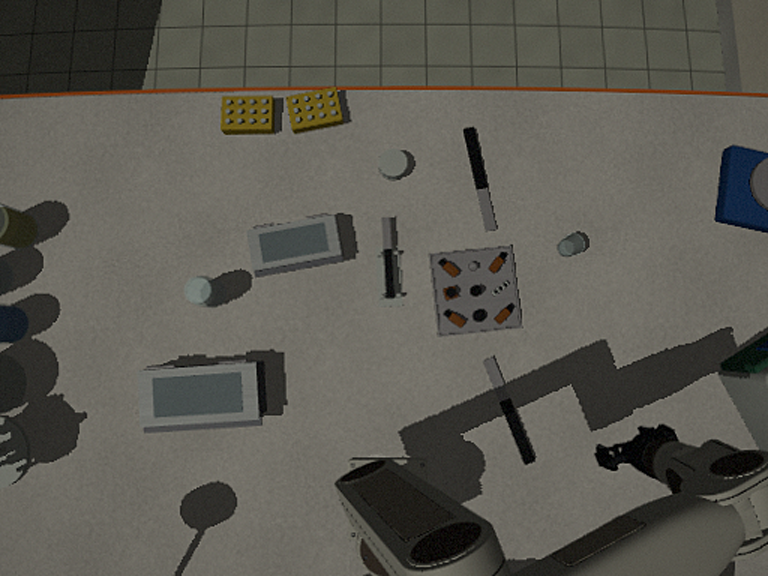

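View pics/side0b.png

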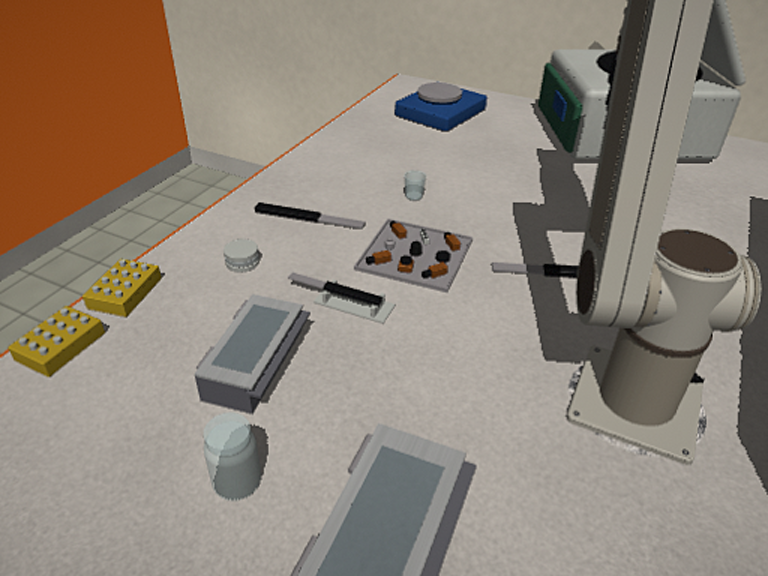

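```bash
python3 - <<'E'
from h import *
t=cv2.imread('pics/top0.png'); s=cv2.imread('pics/side0.png')
crop(t,155,130,275,210,6,'c1'); crop(t,280,155,355,230,8,'c2'); crop(s,120,170,270,280,5,'c3')
crop(s,230,140,320,200,8,'c4')
E
```

```text
(no output)
```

View pics/c1.png

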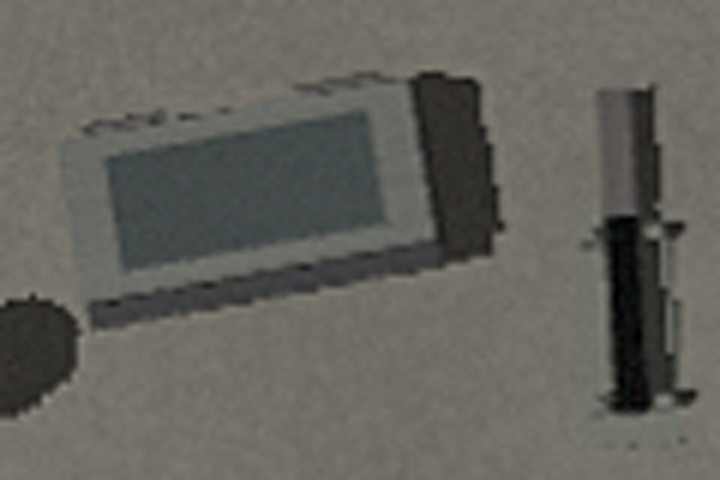

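View pics/c2.png

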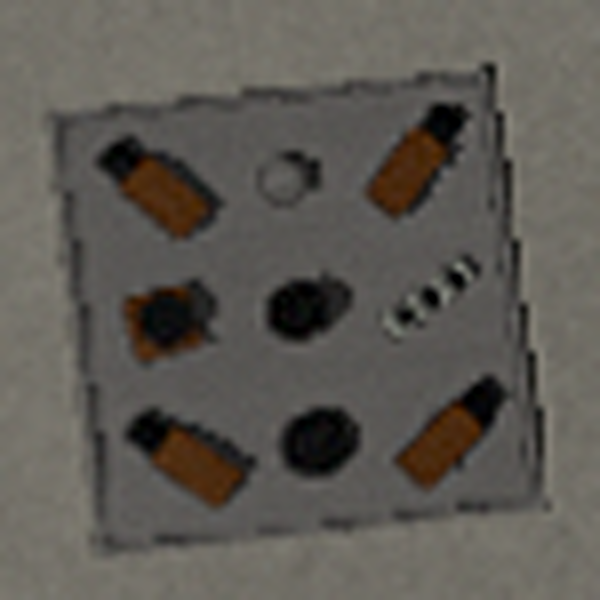

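View pics/c3.png

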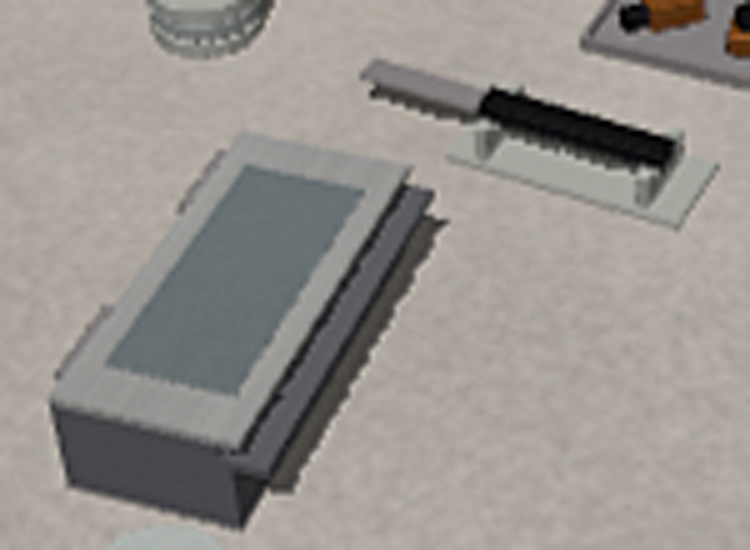

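View pics/c4.png

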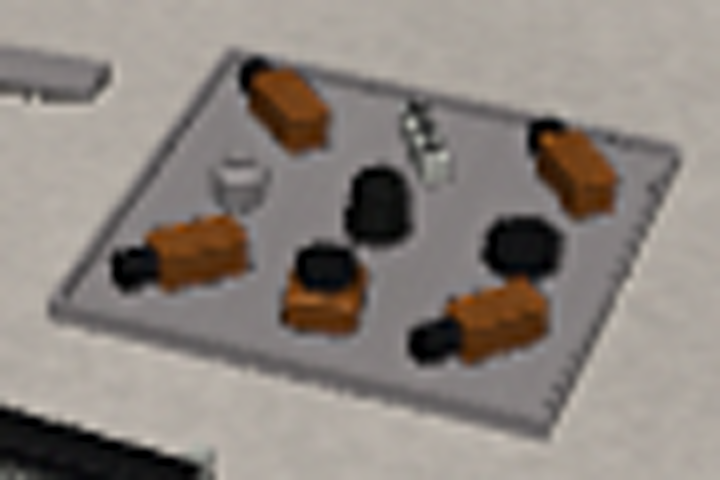

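```bash
cat > fit.py <<'E'
from h import *
from scipy.optimize import least_squares
def fit(pts,obs,x0):
    # pts: model pts with z world; obs: list of (cam, idx, uv)
    pts=np.array(pts,float)
    def W(p):
        c,s=np.cos(p[2]),np.sin(p[2]); return np.c_[p[0]+c*pts[:,0]-s*pts[:,1],p[1]+s*pts[:,0]+c*pts[:,1],pts[:,2]]
    def r(p):
        w=W(p); o=[]
        for cam in ('top','side'):
            q=[(i,uv) for c,i,uv in obs if c==cam]
            if q: o.append((proj(cam,w[[i for i,_ in q]])-np.array([u for _,u in q])).ravel())
        return np.concatenate(o)
    s=least_squares(r,x0); return s.x,np.round(r(s.x),1)
E
python3 - <<'E'
from fit import *
T=lambda u,v,s,ox,oy:(u/s+ox,v/s+oy)
c1=lambda u,v:T(u,v,6,155,130); c2=lambda u,v:T(u,v,8,280,155); c3=lambda u,v:T(u,v,5,120,170); c4=lambda u,v:T(u,v,8,230,140)
print('lid corners', atz('top',[c1(62,140),c1(405,80),c1(438,240),c1(90,303)],.064), atz('side',[c3(52,405),c3(245,133),c3(412,167),c3(235,450)],.064))
# model: x far +, y left +
L=[(.047,.107,.064),(.047,-.107,.064),(-.053,-.107,.064),(-.053,.107,.064),(-.066,.107,.05),(-.066,-.107,.05)]
tobs=[('top',0,c1(62,140)),('top',1,c1(405,80)),('top',2,c1(438,240)),('top',3,c1(90,303)),('top',4,c1(92,328)),('top',5,c1(440,262))]
sobs=[('side',0,c3(52,405)),('side',1,c3(245,133)),('side',2,c3(412,167)),('side',3,c3(235,450)),('side',5,c3(433,190))]
for o in (tobs,sobs,tobs+sobs): print('case',*fit(L,o,[.5,.15,0]))
print('spat top', atz('top',[c1(615,90)],.026),atz('top',[c1(628,218),c1(630,410)],.032))
print('spat side', atz('side',[c3(367,72)],.026),atz('side',[c3(672,135)],.032))
print('stand', atz('side',[c3(447,157),c3(718,165),c3(680,228)],.004))
tr=[(.103,.103,.01),(.103,-.103,.01),(-.103,-.103,.01),(-.103,.103,.01)]
print('tray',*fit(tr,[('top',0,c2(55,118)),('top',1,c2(490,72)),('top',2,c2(545,500)),('top',3,c2(103,545)),('side',1,c4(235,52)),('side',2,c4(680,150)),('side',3,c4(550,430)),('side',0,c4(55,308))],[.5,-.2,0]))
E
```

```text
lid corners [[0.64234556 0.32833049 0.064     ]
 [0.67748635 0.1237903  0.064     ]
 [0.58109025 0.10364285 0.064     ]
 [0.54445899 0.30942838 0.064     ]] [[0.63480712 0.33837473 0.064     ]
 [0.67474179 0.1264193  0.064     ]
 [0.57769907 0.10824999 0.064     ]
 [0.54127286 0.32147872 0.064     ]]
case [0.61472081 0.21758223 0.17736214] [-0.8  0.1  0.9 -0.7  0.2 -0.1 -1.2  0.2  0.   0.1  0.8  0.4]
case [0.61061418 0.22409014 0.17720864] [-0.9 -0.6 -0.4  0.  -0.1  0.3  1.  -0.1  0.4  0.6]
case [0.61315835 0.22051    0.17769892] [-1.6  0.5  0.1 -0.2 -0.6  0.3 -2.   0.7 -0.8  0.5 -0.   0.8 -0.7 -2.
 -0.4 -1.  -0.2 -0.7  1.  -1.5  0.3 -0.5]
spat top [[ 0.67934038 -0.00144332  0.026     ]] [[ 0.59892601 -0.00900039  0.032     ]
 [ 0.48219805 -0.00967239  0.032     ]]
spat side [[0.67538157 0.00667257 0.026     ]] [[ 0.4822206  -0.01864628  0.032     ]]
stand [[ 0.6054717   0.0308742   0.004     ]
 [ 0.46056461 -0.03752339  0.004     ]
 [ 0.45567915  0.02332825  0.004     ]]
tray [ 0.49804308 -0.21928229  0.09878478] [-0.9 -0.3 -0.4 -0.  -0.4  1.6 -0.7  1.9 -1.  -1.3  0.3 -1.2 -0.  -1.5
 -0.9 -1.5]
```

```bash
cat >> h.py <<'E'
def state():
    o=bot.get_obs(); R=Rot.from_quat(o['tool_rot']).as_matrix(); return o,R,np.arctan2(R[1,0],R[0,0])
def plan(*T):
    """targets (x,y,z,yaw) -> rows relative to now"""
    o,R,y=state(); print('t',round(o['clock'],1),'pos',o['eef_pos'].round(4),'yaw',round(y,3),'q',o['joint_pos'].round(2),'F',o['ft_force'].round(1),'w',round(o['grip_width'],4),'tilt',np.round(R[:2,2],4))
    for t in T:
        d=R.T@(np.array(t[:3])-o['eef_pos'])/.1; r=-(t[3]-y)
        print(t,'->',d.round(3),'roll',round(r/(np.pi/2),3))
E
echo
```

Request:
carry_out(moves=[[0, 0, 0, -0.1, 0.2], [0, 0, 0, -0.1, 0.2], [0, 0, 0, -0.1, 0.2], [0, 0, 0, -0.1, 0.2]])

```text
clock: 0.5
eef_pos: [0.1802, -0.4663, 0.2561]
tool_rot: [0.866, -0.5, -0.0, -0.0]
ft_force: [-0.2, -0.1, -0.7]
grip_width: 0.0512
```

```bash
python3 - <<'E'
from h import *
yaw=np.pi/2+.06
plan((.565,-.005,.256,yaw),(.565,-.005,.1,yaw))
E
```

```text
t 0.5 pos [ 0.1802 -0.4663  0.2561] yaw -1.047 q [-1.2   0.24  0.    1.34  0.    1.42] F [-0.2 -0.1 -0.7] w 0.0512 tilt [-0.0002  0.0004]
(0.565, -0.005, 0.256, 1.6307963267948966) -> [-2.069e+00 -5.639e+00  3.000e-03] roll -1.705
(0.565, -0.005, 0.1, 1.6307963267948966) -> [-2.068 -5.639  1.563] roll -1.705
```

```bash
cat >> h.py <<'E'
def calls(*T):
    """waypoints (x,y,z,yaw): print one line per call [tx,ty,tz,roll] + rows needed"""
    o,R,y=state(); plan(); p=o['eef_pos'].copy()
    for t in T:
        d=np.array(t[:3])-p; dy=t[3]-y
        n=1
        while True:
            ok=True;q=p.copy();yy=y;out=[]
            for i in range(n):
                M=np.array([[np.cos(yy),np.sin(yy),0],[np.sin(yy),-np.cos(yy),0],[0,0,-1]])
                s=(M.T@(np.array(t[:3])-q))/(n-i)/.1; r=-(t[3]-yy)/(n-i)/(np.pi/2)
                s=s.round(2); r=round(r,3)
                if max(abs(s))>1 or abs(r)>1: ok=False;break
                rows=max(np.linalg.norm(s)*2,abs(r)*10.5)
                out.append((s.tolist()+[r],int(np.ceil(rows))))
                q=q+M@s*.1; yy-=r*np.pi/2
            if ok: break
            n+=1
        print('to',np.round(t,3)); [print('   ',a,'rows',b) for a,b in out]
        p,y=q,yy
E
python3 - <<'E'
from h import *
yaw=np.pi/2+.06
calls((.52,-.08,.25,np.pi/2+.06))
E
```

```text
t 0.5 pos [ 0.1802 -0.4663  0.2561] yaw -1.047 q [-1.2   0.24  0.    1.34  0.    1.42] F [-0.2 -0.1 -0.7] w 0.0512 tilt [-0.0002  0.0004]
to [ 0.52  -0.08   0.25   1.631]
    [-0.27, -0.81, 0.01, np.float64(-0.284)] rows 3
    [0.1, -0.85, 0.01, np.float64(-0.284)] rows 3
    [0.46, -0.72, 0.01, np.float64(-0.284)] rows 3
    [0.73, -0.46, 0.01, np.float64(-0.284)] rows 3
    [0.85, -0.09, 0.01, np.float64(-0.284)] rows 3
    [0.82, 0.28, 0.01, np.float64(-0.285)] rows 3
```

Request:
carry_out(moves=[[-0.27, -0.81, 0.01, -0.284, 0.2], [-0.27, -0.81, 0.01, -0.284, 0.2], [-0.27, -0.81, 0.01, -0.284, 0.2], [-0.27, -0.81, 0.01, -0.284, 0.2]])

```text
clock: 0.9
eef_pos: [0.2374, -0.4017, 0.2555]
tool_rot: [0.956, -0.295, 0.0, 0.0]
ft_force: [-0.6, -0.6, 0.1]
grip_width: 0.0512
```

Request:
carry_out(moves=[[0.1, -0.85, 0.01, -0.284, 0.2], [0.1, -0.85, 0.01, -0.284, 0.2], [0.1, -0.85, 0.01, -0.284, 0.2], [0.1, -0.85, 0.01, -0.284, 0.2]])

```text
clock: 1.3
eef_pos: [0.2932, -0.3377, 0.2544]
tool_rot: [0.997, -0.078, 0.0, 0.0]
ft_force: [-0.4, -0.9, 0.7]
grip_width: 0.0511
```

Request:
carry_out(moves=[[0.46, -0.72, 0.01, -0.284, 0.2], [0.46, -0.72, 0.01, -0.284, 0.2], [0.46, -0.72, 0.01, -0.284, 0.2], [0.46, -0.72, 0.01, -0.284, 0.2]])

```text
clock: 1.7
eef_pos: [0.3495, -0.2739, 0.2533]
tool_rot: [0.99, 0.144, -0.0, 0.0]
ft_force: [-0.2, -0.6, 0.6]
grip_width: 0.0512
```

Request:
carry_out(moves=[[0.73, -0.46, 0.01, -0.284, 0.2], [0.73, -0.46, 0.01, -0.284, 0.2], [0.73, -0.46, 0.01, -0.284, 0.2], [0.73, -0.46, 0.01, -0.284, 0.2]])

```text
clock: 2.1
eef_pos: [0.406, -0.209, 0.2522]
tool_rot: [0.934, 0.358, -0.0, 0.0]
ft_force: [-0.2, -0.1, 0.3]
grip_width: 0.0513
```

Request:
carry_out(moves=[[0.85, -0.09, 0.01, -0.284, 0.2], [0.85, -0.09, 0.01, -0.284, 0.2], [0.85, -0.09, 0.01, -0.284, 0.2], [0.85, -0.09, 0.01, -0.284, 0.2]])

```text
clock: 2.5
eef_pos: [0.4626, -0.1453, 0.2511]
tool_rot: [0.832, 0.555, -0.0, -0.0]
ft_force: [-0.2, -0.2, 0.3]
grip_width: 0.0516
```

Request:
carry_out(moves=[[0.82, 0.28, 0.01, -0.285, 0.2], [0.82, 0.28, 0.01, -0.285, 0.2], [0.82, 0.28, 0.01, -0.285, 0.2], [0.82, 0.28, 0.01, -0.285, 0.2], [0.82, 0.28, 0.01, -0.285, 0.2]])

```text
clock: 3.0
eef_pos: [0.5188, -0.0804, 0.2503]
tool_rot: [0.688, 0.726, -0.0, -0.0]
ft_force: [0.1, 0.7, 0.5]
grip_width: 0.051
```

```bash
python3 - <<'E'
from h import *
s=snap('side','s1');t=snap('top','t1')
crop(s,180,110,340,230,5,'s1c')
crop(t,230,110,330,210,6,'t1c')
calls((.565,-.006,.10,np.pi/2+.06),(.565,-.006,.033,np.pi/2+.06))
p=bot.get_obs()['eef_pos']; print(proj('side',[p+[0,0,-.025]]),proj('top',[p]))
E
```

```text
t 3.1 pos [ 0.5187 -0.0804  0.2504] yaw 1.626 q [-0.15  0.29  0.06  1.34 -0.   -0.21] F [0.2 0.2 0.1] w 0.0514 tilt [-0.0002 -0.0001]
to [ 0.565 -0.006  0.1    1.631]
    [0.36, 0.25, 0.75, np.float64(-0.001)] rows 2
    [0.36, 0.25, 0.75, np.float64(-0.002)] rows 2
to [ 0.565 -0.006  0.033  1.631]
    [-0.0, 0.0, 0.67, np.float64(0.0)] rows 2
[[254.02834379 125.77043477]] [[284.11967969 181.15603044]]
```

View pics/s1c.png

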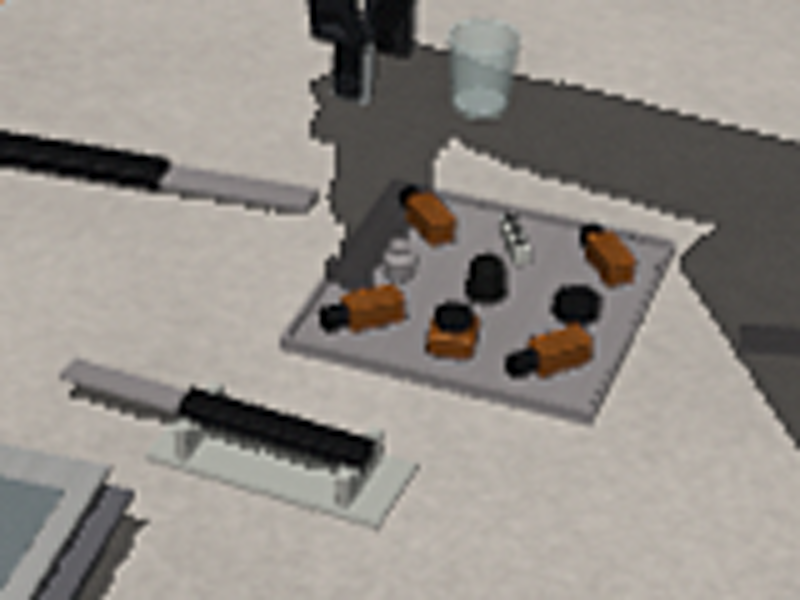

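View pics/t1c.png

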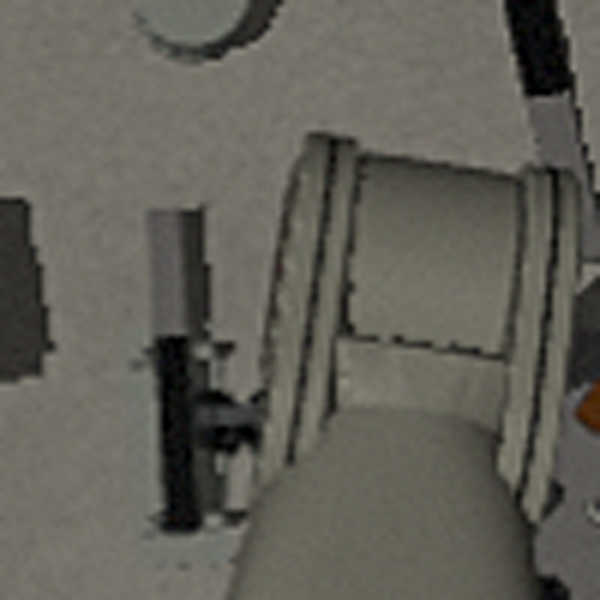

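Request:
carry_out(moves=[[0.36, 0.25, 0.75, 0, 0.2], [0.36, 0.25, 0.75, 0, 0.2], [0.36, 0.25, 0.75, 0, 0.2]])

```text
clock: 3.4
eef_pos: [0.5393, -0.0408, 0.1708]
tool_rot: [0.686, 0.728, -0.003, -0.004]
ft_force: [-1.1, -0.4, 0.2]
grip_width: 0.0514
```

Request:
carry_out(moves=[[0.36, 0.25, 0.5, 0, 0.2], [0.36, 0.25, 0.5, 0, 0.2], [0.36, 0.25, 0.5, 0, 0.2], [0.36, 0.25, 0.5, 0, 0.2]])

```text
clock: 3.8
eef_pos: [0.5649, -0.005, 0.1265]
tool_rot: [0.685, 0.728, -0.0, 0.0]
ft_force: [0.1, -0.9, -0.3]
grip_width: 0.0509
```

```bash
python3 - <<'E'
from h import *
s=snap('side','s2');t=snap('top','t2')
crop(s,180,110,300,220,6,'s2c')
plan((.565,-.006,.033,np.pi/2+.06))
E
```

```text
t 3.9 pos [ 0.5654 -0.0052  0.1272] yaw 1.631 q [-0.01  0.45 -0.04  1.08 -0.   -0.07] F [ 0.3 -0.3 -0.5] w 0.0511 tilt [ 0.0026 -0.0005]
(0.565, -0.006, 0.033, 1.6307963267948966) -> [-0.007 -0.007  0.942] roll 0.0
```

View pics/s2c.png

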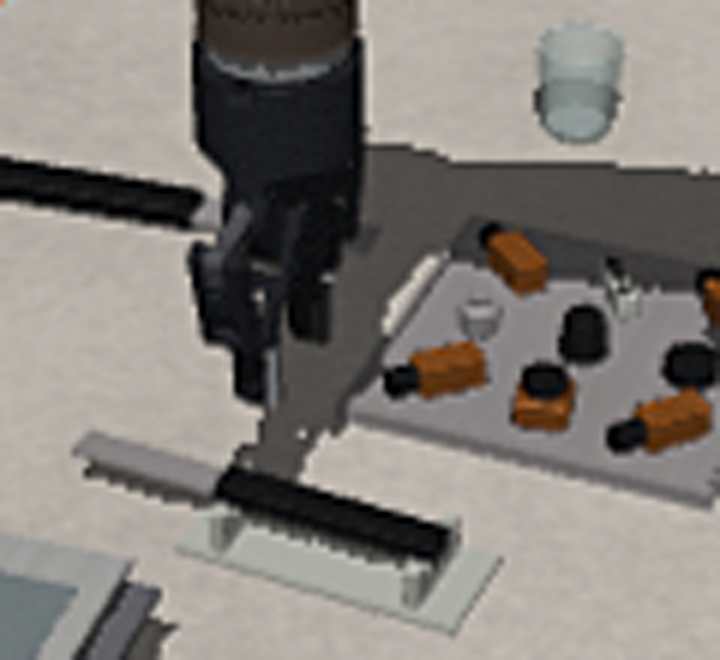

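Request:
carry_out(moves=[[0, 0, 0.4, 0, 0.2], [0, 0, 0.64, 0, 0.2], [0, 0, 0.64, 0, 0.2], [0, 0, 0.64, 0, 0.2]])

```text
clock: 4.3
eef_pos: [0.5652, -0.0048, 0.0626]
tool_rot: [0.685, 0.728, 0.0, 0.0]
ft_force: [0.6, -0.1, -0.3]
grip_width: 0.0512
```

```bash
python3 - <<'E'
from h import *
s=snap('side','s3')
crop(s,180,140,280,220,8,'s3c')
plan((.565,-.006,.033,np.pi/2+.06))
E
```

```text
t 4.3 pos [ 0.5661 -0.0047  0.0633] yaw 1.632 q [-0.01  0.52 -0.11  0.93 -0.   -0.07] F [-0.4 -0.1  0.2] w 0.0513 tilt [ 0.0031 -0.0002]
(0.565, -0.006, 0.033, 1.6307963267948966) -> [-0.013 -0.013  0.303] roll 0.001
```

View pics/s3c.png

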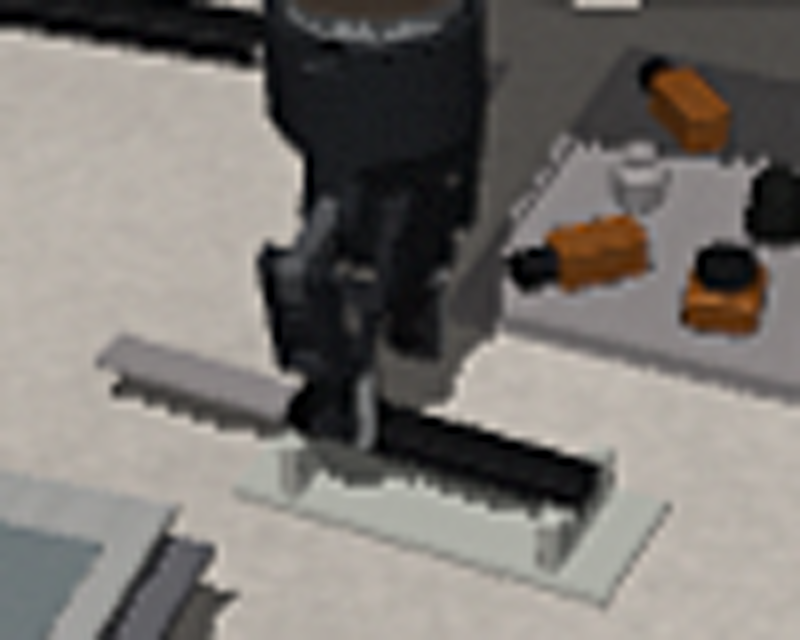

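Request:
carry_out(moves=[[0, -0.05, 0, 0, 0.2], [0, -0.05, 0.15, 0, 0.2], [0, -0.05, 0.3, 0, 0.2], [0, -0.05, 0.3, 0, 0.2], [0, -0.05, 0.3, 0, 0.2]])

```text
clock: 4.85
eef_pos: [0.5601, -0.0044, 0.0324]
tool_rot: [0.685, 0.729, 0.0, 0.0]
ft_force: [-0.1, -0.4, 0.0]
grip_width: 0.0513
```

```bash
python3 - <<'E'
from h import *
plan((.560,-.006,.033,np.pi/2+.06))
E
```

```text
t 4.8 pos [ 0.5601 -0.0044  0.0324] yaw 1.633 q [-0.01  0.55 -0.16  0.86 -0.   -0.07] F [-0.1 -0.4  0. ] w 0.0513 tilt [ 0.001 -0.   ]
(0.56, -0.006, 0.033, 1.6307963267948966) -> [-0.016 -0.002 -0.006] roll 0.002
```

Close, then lift.

Request:
carry_out(moves=[[0, 0, 0, 0, -1], [0, 0, 0, 0, -1], [0, 0, 0, 0, -1], [0, 0, 0, 0, -1], [0, 0, 0, 0, -1], [0, 0, 0, 0, -1]])

```text
clock: 5.45
eef_pos: [0.5608, -0.0044, 0.0326]
tool_rot: [0.685, 0.729, 0.001, 0.001]
ft_force: [-1.0, -1.0, 6.3]
grip_width: 0.0192
```

Request:
carry_out(moves=[[0, 0, -0.1, 0, -1], [0, 0, -0.2, 0, -1], [0, 0, -0.4, 0, -1], [0, 0, -0.6, 0, -1], [0, 0, -0.8, 0, -1], [0, 0, -0.9, 0, -1], [0, 0, -0.9, 0, -1]])

```text
clock: 6.15
eef_pos: [0.5611, -0.0044, 0.1233]
tool_rot: [0.685, 0.729, 0.001, 0.001]
ft_force: [0.3, -0.2, -1.2]
grip_width: 0.0186
```

```bash
python3 - <<'E'
from h import *
s=snap('side','s4'); t=snap('top','t4')
crop(s,150,110,280,220,6,'s4c'); crop(t,220,110,320,210,6,'t4c')
plan()
E
```

```text
t 6.2 pos [ 0.5595 -0.0044  0.121 ] yaw 1.633 q [-0.01  0.45 -0.06  1.06  0.   -0.07] F [ 0.1  0.3 -0.5] w 0.0188 tilt [-0.0005  0.    ]
```

View pics/s4c.png

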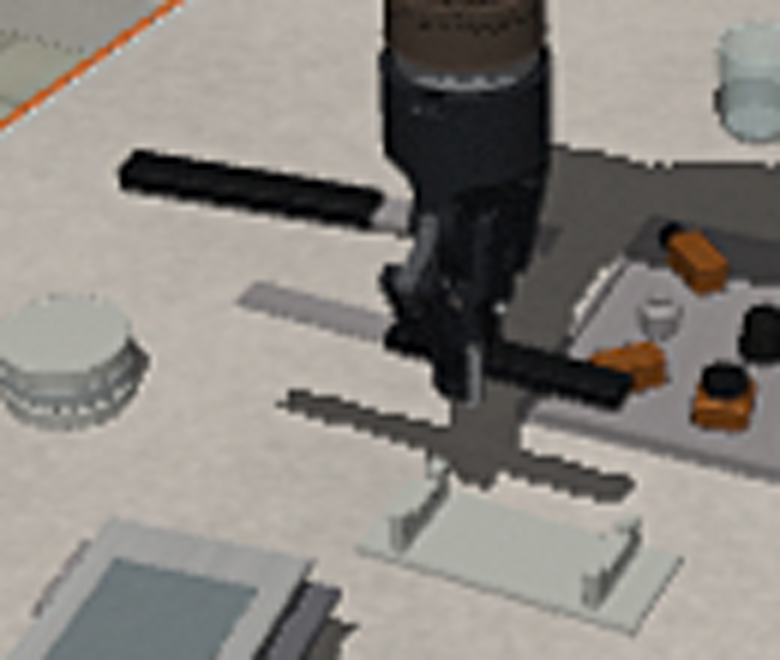

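View pics/t4c.png

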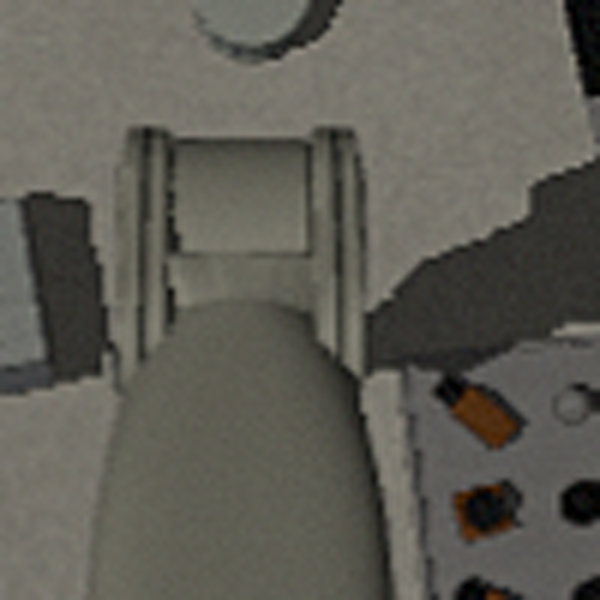

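```bash
python3 - <<'E'
from fit import *
c=lambda u,v:(u/6+150,v/6+110)
o,R,y=state();z=o['eef_pos'][2]-.0065
a=atz('side',[c(247,297)],z)[0]; b=atz('side',[c(632,378)],z+.006)[0]
print('tip',a,'rear',b,'len',np.linalg.norm((a-b)[:2]),'yaw',np.arctan2(*(a-b)[1::-1][[0,1]]))
ax=np.array([np.cos(y-np.pi/2),np.sin(y-np.pi/2)])
print('tip rel tcp along/across',(a-o['eef_pos'])[:2]@ax,(a-o['eef_pos'])[:2]@[-ax[1],ax[0]], 'rear',(b-o['eef_pos'])[:2]@ax)
L=[(.075,.03,.004),(-.075,.03,.004),(-.075,-.03,.004)]
print('stand',*fit(L,[('side',0,c(358,550)),('side',1,c(632,633)),('side',2,c(682,560))],[.53,0,0.06]))
E
```

```text
tip [0.67733161 0.0046007  0.1144677 ] rear [ 0.47978347 -0.01502154  0.1204677 ] len 0.19852028184280274 yaw 0.0990041562404064
tip rel tcp along/across 0.11816676340363823 0.0016223556040445035 rear -0.0802214098659195
stand [ 0.5327117  -0.0025162   0.04735304] [-0.5 -0.3  0.4  0.1  0.1  0.1]
```

```bash
cat >> h.py <<'E'
CASE=np.array([.613,.2205]); CY=.1777
def cw(x,y,z=0,dyaw=0):
    c,s=np.cos(CY),np.sin(CY); return (CASE[0]+c*x-s*y,CASE[1]+s*x+c*y,z,CY+np.pi/2+dyaw)
def wc(p):
    c,s=np.cos(CY),np.sin(CY); d=np.array(p)[:2]-CASE; return np.array([c*d[0]+s*d[1],-s*d[0]+c*d[1],p[2]])
E
python3 - <<'E'
from h import *
calls(cw(-.209,0,.12),cw(-.209,0,.061))
E
```

```text
t 6.2 pos [ 0.5595 -0.0044  0.121 ] yaw 1.633 q [-0.01  0.45 -0.06  1.06  0.   -0.07] F [ 0.1  0.3 -0.5] w 0.0188 tilt [-0.0005  0.    ]
to [0.407 0.184 0.12  1.748]
    [0.66, -0.47, 0.0, np.float64(-0.024)] rows 2
    [0.67, -0.44, 0.0, np.float64(-0.025)] rows 2
    [0.69, -0.41, 0.01, np.float64(-0.024)] rows 2
to [0.407 0.184 0.061 1.748]
    [0.0, -0.0, 0.59, np.float64(-0.0)] rows 2
```

Request:
carry_out(moves=[[0.15, -0.1, 0, 0, -1], [0.3, -0.21, 0, 0, -1], [0.48, -0.34, 0, -0.024, -1], [0.66, -0.47, 0, -0.024, -1], [0.66, -0.47, 0, -0.024, -1]])

```text
clock: 6.75
eef_pos: [0.5058, 0.0599, 0.1197]
tool_rot: [0.67, 0.743, -0.002, -0.002]
ft_force: [0.2, -1.0, -1.9]
grip_width: 0.0188
```

Request:
carry_out(moves=[[0.15, -0.1, 0, 0, -1], [0.3, -0.21, 0, 0, -1], [0.48, -0.32, 0, -0.025, -1], [0.67, -0.44, 0, -0.025, -1], [0.67, -0.44, 0, -0.025, -1]])

```text
clock: 7.25
eef_pos: [0.4566, 0.1215, 0.1203]
tool_rot: [0.655, 0.755, -0.001, -0.001]
ft_force: [-0.2, -0.9, -1.8]
grip_width: 0.0186
```

Request:
carry_out(moves=[[0.15, -0.1, 0, 0, -1], [0.3, -0.2, 0, 0, -1], [0.48, -0.3, 0, -0.024, -1], [0.69, -0.41, 0.01, -0.024, -1], [0.69, -0.41, 0.01, -0.024, -1], [0.69, -0.41, 0.01, -0.024, -1]])

```text
clock: 7.85
eef_pos: [0.4086, 0.183, 0.12]
tool_rot: [0.642, 0.767, -0.0, 0.0]
ft_force: [0.8, 0.7, -0.6]
grip_width: 0.0186
```

Request:
carry_out(moves=[[0, 0, 0.15, 0, -1], [0, 0, 0.3, 0, -1], [0, 0, 0.45, 0, -1], [0, 0, 0.59, 0, -1], [0, 0, 0.59, 0, -1], [0, 0, 0.59, 0, -1]])

```text
clock: 8.45
eef_pos: [0.4087, 0.1827, 0.0612]
tool_rot: [0.642, 0.766, -0.0, 0.0]
ft_force: [-0.6, 0.2, -0.1]
grip_width: 0.018
```

```bash
python3 - <<'E'
from h import *
s=snap('side','s5'); t=snap('top','t5')
crop(s,130,180,280,290,5,'s5c'); crop(t,150,130,270,230,6,'t5c')
calls(cw(-.209,0,.061)); print(wc(bot.get_obs()['eef_pos']))
E
```

```text
t 8.6 pos [0.4091 0.1833 0.062 ] yaw 1.747 q [ 0.42  0.33 -0.44  0.8  -0.    0.24] F [ 0.3  0.6 -0.9] w 0.019 tilt [0.0014 0.0004]
to [0.407 0.184 0.061 1.748]
    [0.01, -0.02, 0.01, np.float64(-0.001)] rows 1
[-0.20722699 -0.00061325  0.06195928]
```

View pics/s5c.png

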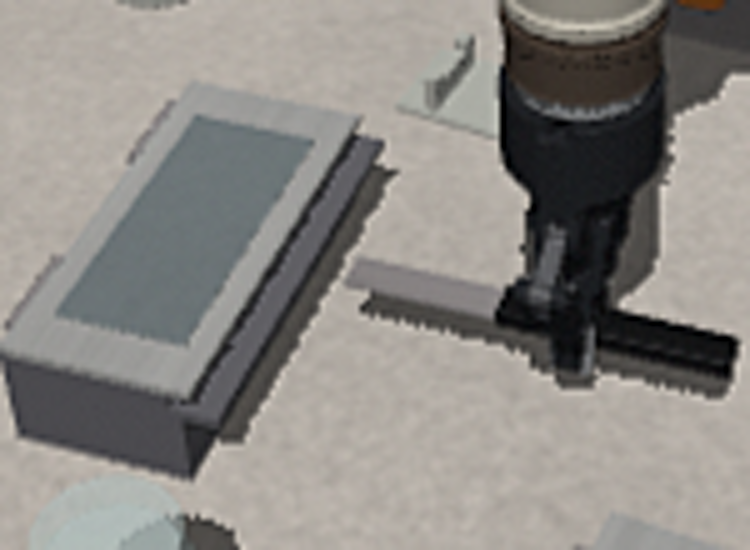

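View pics/t5c.png

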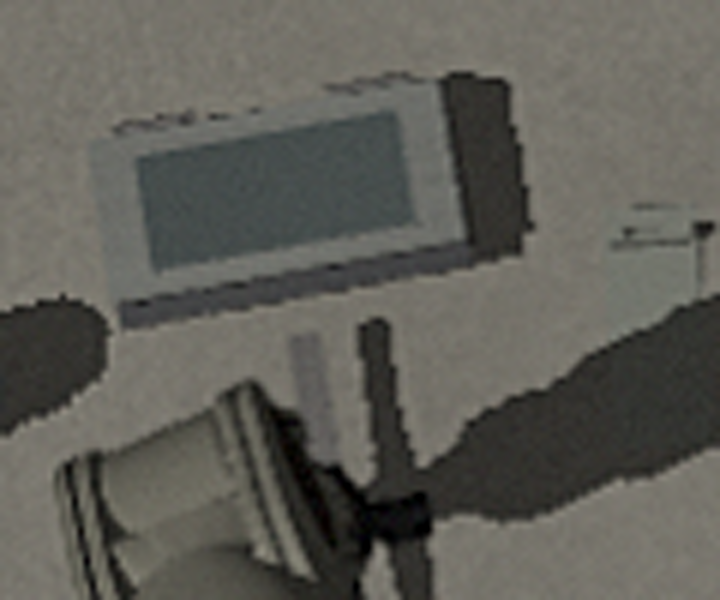

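```bash
cat >> h.py <<'E'
def tri(ut,us):
    e1,d1=ray('top',[ut]); e2,d2=ray('side',[us]); d1=d1[0]/np.linalg.norm(d1[0]); d2=d2[0]/np.linalg.norm(d2[0])
    ab=np.linalg.lstsq(np.c_[d1,-d2],e2-e1,rcond=None)[0]; a=e1+ab[0]*d1;b=e2+ab[1]*d2
    return (a+b)/2,np.linalg.norm(a-b)
E
python3 - <<'E'
from h import *
s=lambda u,v:(u/5+130,v/5+180); t=lambda u,v:(u/6+150,v/6+130)
p,g=tri(t(304,335),s(357,273)); print(p,g,wc(p))
# lid front edge corners and ledge corners for comparison
for n,a,b in (('lid -y front',t(468,240),s(360,120)),('lid +y front',t(118,303),s(183,400)),('ledge -y',t(472,262),s(383,143)),('ledge +y',t(120,328),s(212,420))):
    p,g=tri(a,b); print(n,p.round(4),round(g,4),wc(p).round(4))
e=bot.get_obs()['eef_pos']; print('expected tip',wc(e)+[.119,0,-.0065])
q=cw(-.09,0,.055)[:3]; print(proj('side',[q])*5-[650,900],proj('top',[q])*6-[900,780])
E
```

```text
[0.52509488 0.20151309 0.0506262 ] 0.0029223462462573723 [-0.08987712 -0.00314926  0.0506262 ]
lid -y front [0.582  0.1042 0.0572] 0.0001 [-0.051  -0.109   0.0572]
lid +y front [0.5472 0.314  0.0535] 0.0032 [-0.0483  0.1037  0.0535]
ledge -y [0.57   0.1024 0.0443] 0.0016 [-0.0632 -0.1086  0.0443]
ledge +y [0.5323 0.3138 0.0472] 0.002 [-0.0629  0.1061  0.0472]
expected tip [-0.08822699 -0.00061325  0.05545928]
[[351.51820838 270.54033086]] [[298.76497098 337.60332316]]
```

Request:
carry_out(moves=[[0, 0.05, 0.01, 0, -1], [0, 0.15, 0.01, 0, -1], [0, 0.25, 0.01, 0, -1], [0, 0.35, 0.01, 0, -1], [0, 0.35, 0.01, 0, -1]])

```text
clock: 9.05
eef_pos: [0.4449, 0.1902, 0.0606]
tool_rot: [0.642, 0.767, 0.001, 0.001]
ft_force: [-0.3, 0.2, -0.8]
grip_width: 0.019
```

```bash
python3 - <<'E'
from h import *
s=snap('side','s6'); t=snap('top','t6')
crop(s,130,180,280,290,5,'s6c')
plan(); e=bot.get_obs()['eef_pos']; print('tip',wc(e)+[.119,0,-.0065])
E
```

```text
t 9.2 pos [0.4427 0.1896 0.0601] yaw 1.748 q [ 0.4   0.39 -0.35  0.83  0.    0.23] F [-0.8 -0.1 -0.8] w 0.0187 tilt [-0.0005 -0.0001]
tip [-0.05403913 -0.00033569  0.05363317]
```

View pics/s6c.png

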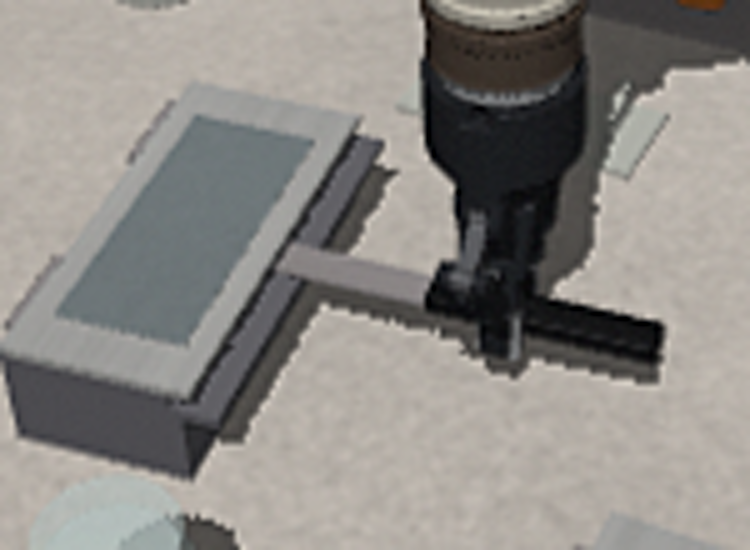

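Request:
carry_out(moves=[[0, 0.06, -0.01, 0, -1], [0, 0.12, -0.01, 0, -1], [0, 0.18, -0.01, 0, -1], [0, 0.18, -0.01, 0, -1]])

```text
clock: 9.55
eef_pos: [0.4615, 0.1931, 0.0615]
tool_rot: [0.642, 0.767, 0.001, 0.0]
ft_force: [1.0, 0.4, -0.4]
grip_width: 0.0187
```

```bash
python3 - <<'E'
from h import *
s=snap('side','s7')
crop(s,130,180,280,290,5,'s7c')
plan(); e=bot.get_obs()['eef_pos']; print('tip',wc(e)+[.119,0,-.0065])
E
```

```text
t 9.6 pos [0.4608 0.1929 0.0613] yaw 1.748 q [ 0.4   0.42 -0.3   0.85  0.    0.22] F [ 0.4 -1.  -0.4] w 0.0188 tilt [0.0004 0.0002]
tip [-0.03564723 -0.00028332  0.05483237]
```

View pics/s7c.png

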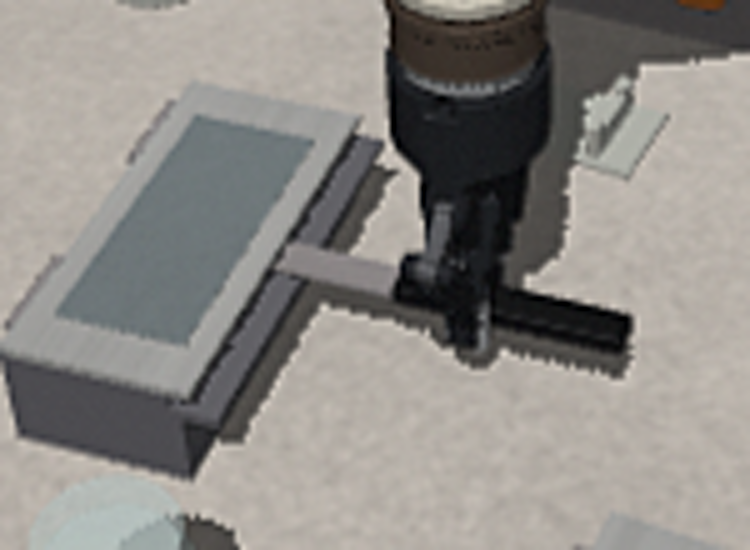

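Request:
carry_out(moves=[[0, 0.08, 0, 0, -1], [0, 0.16, 0, 0, -1], [0, 0.24, 0, 0, -1], [0, 0.33, 0, 0, -1], [0, 0.33, 0, 0, -1], [0, 0.33, 0, 0, -1]])

```text
clock: 10.2
eef_pos: [0.4929, 0.1985, 0.0611]
tool_rot: [0.642, 0.767, -0.0, -0.0]
ft_force: [-0.8, 0.5, -0.9]
grip_width: 0.0188
```

Request:
carry_out(moves=[[0, 0, -0.03, 0, -1], [0, 0, -0.06, 0, -1], [0, 0, -0.09, 0, -1], [0, 0, -0.12, 0, -1], [0, 0, -0.15, 0, -1], [0, 0, -0.15, 0, -1]])

```text
clock: 10.8
eef_pos: [0.4928, 0.1986, 0.0767]
tool_rot: [0.642, 0.767, 0.0, 0.0]
ft_force: [0.9, -0.6, -3.2]
grip_width: 0.0186
```

```bash
python3 - <<'E'
from h import *
s=snap('side','s8')
crop(s,130,180,280,290,5,'s8c')
plan(); e=bot.get_obs()['eef_pos']; print('tip',wc(e)+[.119,0,-.0065])
E
```

```text
t 10.8 pos [0.4927 0.1985 0.0765] yaw 1.748 q [ 0.38  0.45 -0.2   0.93 -0.    0.21] F [ 0.2  1.3 -3. ] w 0.0189 tilt [ 0.0001 -0.    ]
tip [-0.00324635 -0.00038254  0.06999722]
```

View pics/s8c.png

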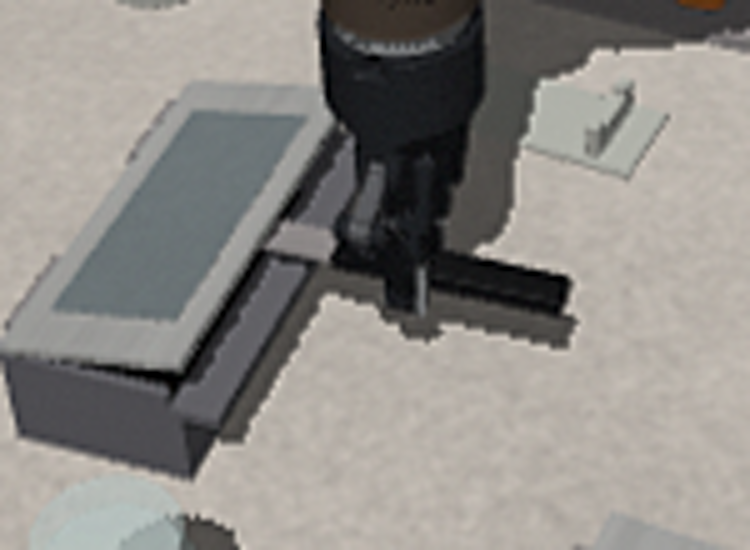

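Request:
carry_out(moves=[[0, 0, -0.03, 0, -1], [0, 0, -0.06, 0, -1], [0, 0, -0.09, 0, -1], [0, 0, -0.12, 0, -1], [0, 0, -0.15, 0, -1], [0, 0, -0.15, 0, -1], [0, 0, -0.15, 0, -1]])

```text
clock: 11.55
eef_pos: [0.4928, 0.1986, 0.0915]
tool_rot: [0.642, 0.767, 0.0, 0.0]
ft_force: [-0.2, 0.6, -2.9]
grip_width: 0.019
```

```bash
python3 - <<'E'
from h import *
s=snap('side','s9')
crop(s,130,160,280,280,5,'s9c')
plan(); e=bot.get_obs()['eef_pos']; print('tip',wc(e)+[.119,0,-.0065])
E
```

```text
t 11.6 pos [0.4929 0.1986 0.0915] yaw 1.748 q [ 0.38  0.43 -0.18  0.96  0.    0.21] F [ 0.2 -0.3 -1.8] w 0.0188 tilt [0.0003 0.0001]
tip [-0.00312065 -0.00031388  0.08496755]
```

View pics/s9c.png

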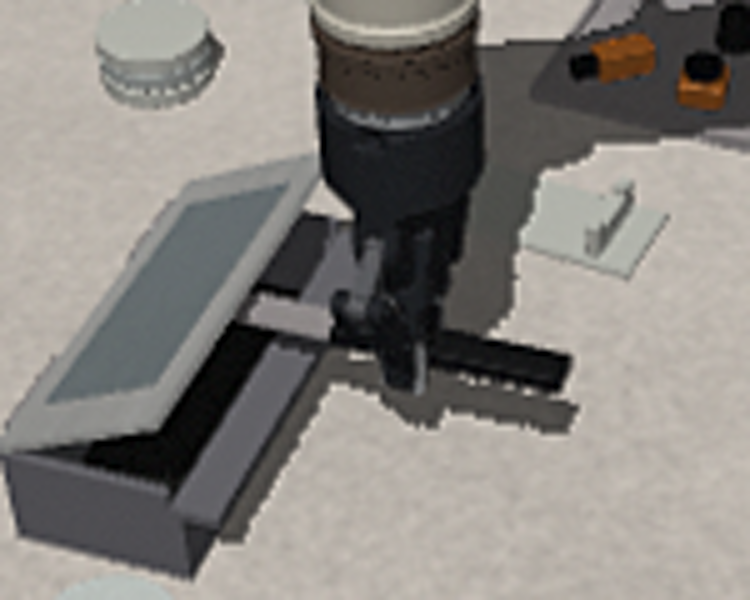

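Request:
carry_out(moves=[[0, 0.03, -0.05, 0, -1], [0, 0.07, -0.09, 0, -1], [0, 0.11, -0.135, 0, -1], [0, 0.15, -0.17, 0, -1], [0, 0.2, -0.2, 0, -1], [0, 0.2, -0.2, 0, -1]])

```text
clock: 12.2
eef_pos: [0.5143, 0.2025, 0.1124]
tool_rot: [0.642, 0.767, 0.001, 0.001]
ft_force: [-0.6, 0.3, -1.1]
grip_width: 0.0189
```

Request:
carry_out(moves=[[0, 0.05, -0.03, 0, -1], [0, 0.1, -0.05, 0, -1], [0, 0.15, -0.07, 0, -1], [0, 0.2, -0.08, 0, -1], [0, 0.2, -0.08, 0, -1]])

```text
clock: 12.7
eef_pos: [0.5337, 0.206, 0.1197]
tool_rot: [0.642, 0.767, 0.001, 0.001]
ft_force: [0.2, -0.3, 0.3]
grip_width: 0.019
```

```bash
python3 - <<'E'
from h import *
s=snap('side','s10')
crop(s,130,140,290,270,5,'s10c')
plan(); e=bot.get_obs()['eef_pos']; print('tip',wc(e)+[.119,0,-.0065])
E
```

```text
t 12.8 pos [0.5335 0.2059 0.1196] yaw 1.748 q [ 0.37  0.47 -0.03  1.07 -0.    0.19] F [-0.1  0.4 -0.6] w 0.0186 tilt [0.0023 0.0006]
tip [ 0.03814289 -0.0002817   0.11311966]
```

View pics/s10c.png

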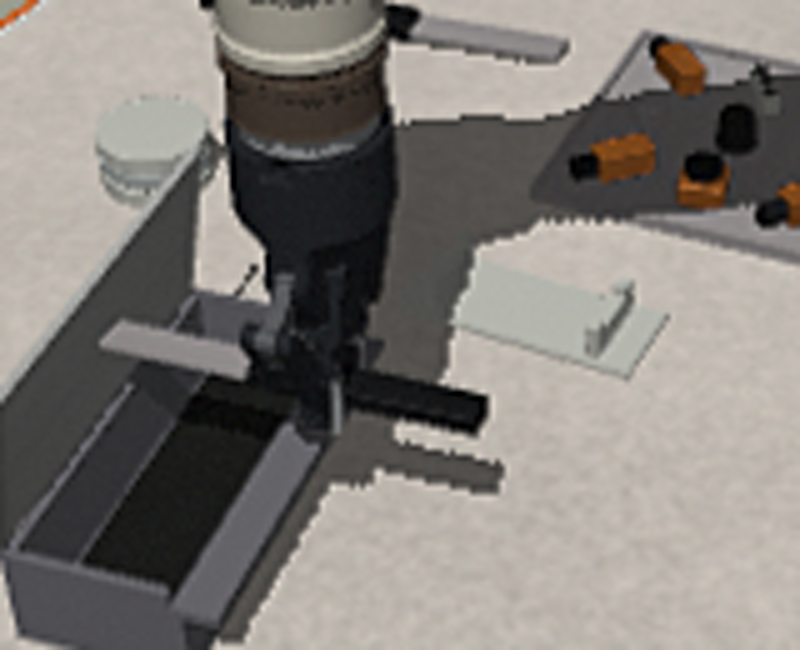

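Request:
carry_out(moves=[[0, 0.03, 0, 0, -1], [0, 0.05, 0, 0, -1], [0, 0.05, 0, 0, -1], [0, 0.05, 0, 0, -1]])

```text
clock: 13.15
eef_pos: [0.5373, 0.2065, 0.1194]
tool_rot: [0.642, 0.767, 0.0, 0.0]
ft_force: [-1.2, -0.1, 0.1]
grip_width: 0.0191
```

Request:
carry_out(moves=[[0, -0.1, 0, 0, -1], [0, -0.3, 0, 0, -1], [0, -0.5, 0, 0, -1], [0, -0.7, 0, 0, -1], [0, -0.85, 0, 0, -1], [0, -0.95, 0, 0, -1], [0, -0.95, 0, 0, -1]])

```text
clock: 13.85
eef_pos: [0.4422, 0.1894, 0.1194]
tool_rot: [0.642, 0.767, -0.0, -0.0]
ft_force: [0.3, -0.7, -0.8]
grip_width: 0.0188
```

```bash
python3 - <<'E'
from h import *
s=snap('side','s11')
crop(s,130,140,290,270,5,'s11c')
calls((.5,.08,.13,1.633),(.5605,-.0044,.10,1.633))
E
```

```text
t 13.9 pos [0.4434 0.1898 0.1197] yaw 1.748 q [ 0.4   0.31 -0.28  0.98 -0.    0.23] F [-0.3  1.6 -0.9] w 0.0187 tilt [0.0009 0.0003]
to [0.5   0.08  0.13  1.633]
    [-0.59, 0.18, -0.05, np.float64(0.037)] rows 2
    [-0.58, 0.22, -0.05, np.float64(0.036)] rows 2
to [ 0.56  -0.004  0.1    1.633]
    [-0.88, 0.55, 0.3, np.float64(0.0)] rows 3
```

View pics/s11c.png

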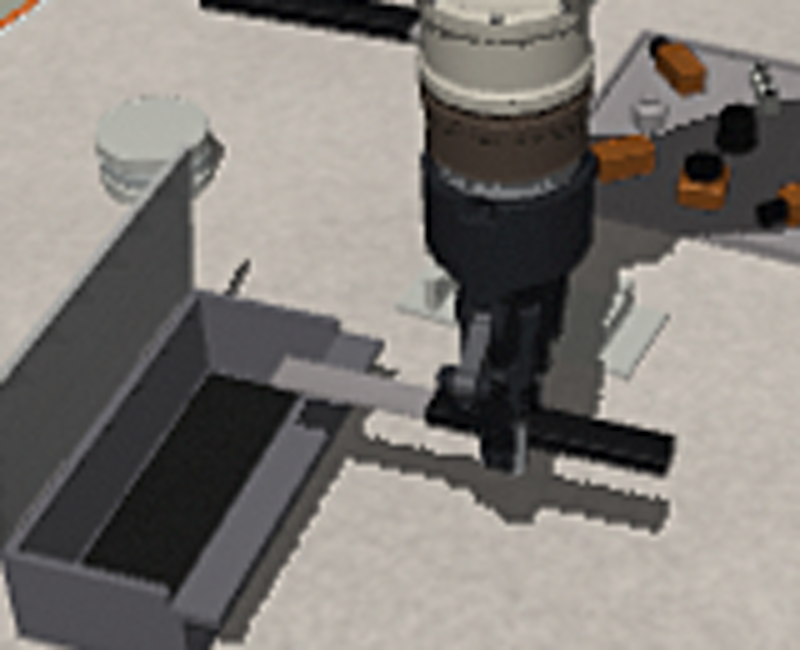

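Request:
carry_out(moves=[[-0.15, 0.05, -0.02, 0, -1], [-0.3, 0.1, -0.05, 0.01, -1], [-0.45, 0.14, -0.05, 0.02, -1], [-0.59, 0.18, -0.05, 0.037, -1], [-0.59, 0.18, -0.05, 0.037, -1]])

```text
clock: 14.4
eef_pos: [0.4731, 0.1336, 0.1243]
tool_rot: [0.665, 0.747, 0.0, 0.0]
ft_force: [-0.6, -0.0, -0.6]
grip_width: 0.0188
```

Request:
carry_out(moves=[[-0.15, 0.05, -0.02, 0, -1], [-0.3, 0.1, -0.05, 0.01, -1], [-0.45, 0.16, -0.05, 0.02, -1], [-0.58, 0.22, -0.05, 0.036, -1], [-0.58, 0.22, -0.05, 0.036, -1], [-0.58, 0.22, -0.05, 0.036, -1]])

```text
clock: 15.0
eef_pos: [0.5003, 0.08, 0.1291]
tool_rot: [0.685, 0.729, -0.0, -0.0]
ft_force: [-0.6, 0.3, -0.2]
grip_width: 0.0187
```

Request:
carry_out(moves=[[-0.2, 0.1, 0, 0, -1], [-0.4, 0.25, 0, 0, -1], [-0.6, 0.37, 0.1, 0, -1], [-0.75, 0.47, 0.2, 0, -1], [-0.88, 0.55, 0.3, 0, -1], [-0.88, 0.55, 0.3, 0, -1], [-0.88, 0.55, 0.3, 0, -1]])

```text
clock: 15.7
eef_pos: [0.56, -0.0043, 0.0984]
tool_rot: [0.685, 0.729, -0.001, -0.001]
ft_force: [-1.1, 0.1, -0.5]
grip_width: 0.0186
```

```bash
python3 - <<'E'
from h import *
s=snap('side','s12')
crop(s,170,120,290,220,6,'s12c')
calls((.5605,-.0044,.034,1.633))
E
```

```text
t 15.8 pos [ 0.5602 -0.004   0.0989] yaw 1.634 q [-0.01  0.47 -0.09  1.01  0.   -0.07] F [ 0.2  0.3 -0.2] w 0.0186 tilt [-0.0013  0.0005]
to [ 0.56  -0.004  0.034  1.633]
    [-0.0, 0.0, 0.65, np.float64(0.0)] rows 2
```

View pics/s12c.png

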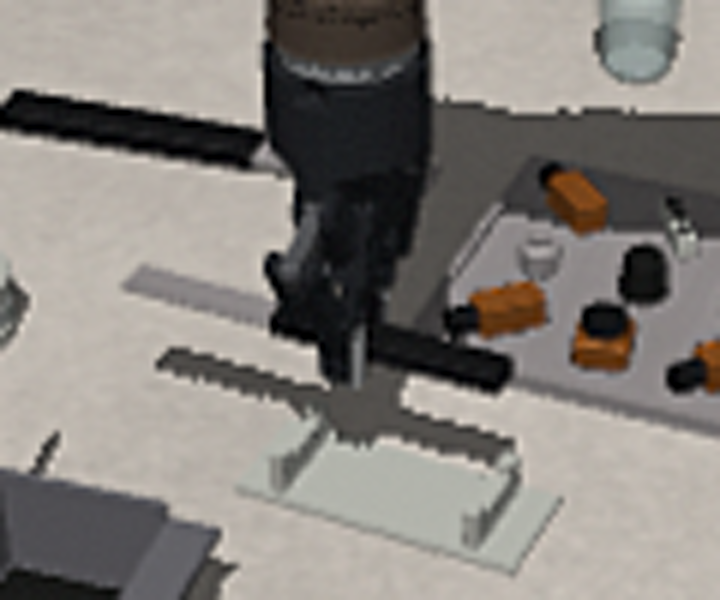

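Request:
carry_out(moves=[[0, 0, 0.2, 0, -1], [0, 0, 0.35, 0, -1], [0, 0, 0.5, 0, -1], [0, 0, 0.58, 0, -1], [0, 0, 0.63, 0, -1], [0, 0, 0.65, 0, -1], [0, 0, 0.65, 0, -1]])

```text
clock: 16.45
eef_pos: [0.561, -0.0043, 0.0347]
tool_rot: [0.685, 0.729, 0.0, 0.0]
ft_force: [0.0, -0.3, -0.2]
grip_width: 0.0191
```

```bash
python3 - <<'E'
from h import *
s=snap('side','s13')
crop(s,170,120,290,220,6,'s13c')
calls((.5605,-.0044,.033,1.633))
E
```

```text
t 16.5 pos [ 0.5612 -0.0044  0.0349] yaw 1.633 q [-0.01  0.55 -0.15  0.87  0.   -0.07] F [ 0.  -0.5 -0.5] w 0.0191 tilt [0.001 0.   ]
to [ 0.56  -0.004  0.033  1.633]
    [0.0, -0.01, 0.02, np.float64(0.0)] rows 1
```

View pics/s13c.png

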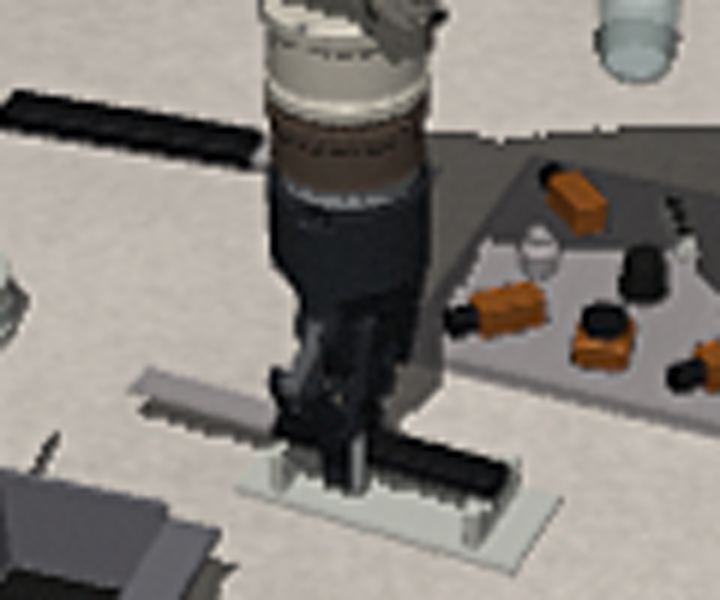

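Request:
carry_out(moves=[[0, 0, 0.01, 0, -1], [0, 0, 0.02, 0, -1], [0, 0, 0.02, 0, -0.3], [0, 0, 0.02, 0, 0], [0, 0, 0.02, 0, 0], [0, 0, 0.02, 0, 0]])

```text
clock: 17.1
eef_pos: [0.5609, -0.0045, 0.0324]
tool_rot: [0.685, 0.729, 0.0, 0.0]
ft_force: [-0.4, -1.3, 0.3]
grip_width: 0.0429
```

Request:
carry_out(moves=[[0, 0, -0.2, 0, 0], [0, 0, -0.5, 0, 0], [0, 0, -0.9, 0, 0], [0, 0, -1, 0, 0], [0, 0, -1, 0, 0]])

```text
clock: 17.6
eef_pos: [0.5625, -0.0045, 0.1347]
tool_rot: [0.685, 0.729, 0.002, 0.002]
ft_force: [0.2, -0.2, 0.5]
grip_width: 0.0429
```

Request:
carry_out(moves=[[0, -0.5, -0.5, 0, 0], [0.3, -1, -0.7, 0, 0], [0.6, -1, -0.7, 0, 0], [1, -1, -0.7, 0, 0], [1, -1, -0.7, 0, 0]])

```text
clock: 18.1
eef_pos: [0.4533, 0.0923, 0.2014]
tool_rot: [0.683, 0.731, 0.0, -0.001]
ft_force: [-0.5, -0.8, -0.5]
grip_width: 0.0427
```

```bash
python3 - <<'E'
from h import *
s=snap('side','s14'); t=snap('top','t14')
crop(s,100,120,320,280,3.6,'s14c'); crop(t,280,155,355,230,8,'t14c'); crop(t,160,130,290,220,6,'t14d');crop(s,230,140,320,200,8,'s14d')
plan()
E
```

```text
t 18.2 pos [0.4538 0.0895 0.2009] yaw 1.636 q [ 0.2   0.2  -0.19  1.18 -0.    0.13] F [-0.1 -0.4 -1.1] w 0.0429 tilt [-0.0024 -0.001 ]
```

View pics/s14c.png

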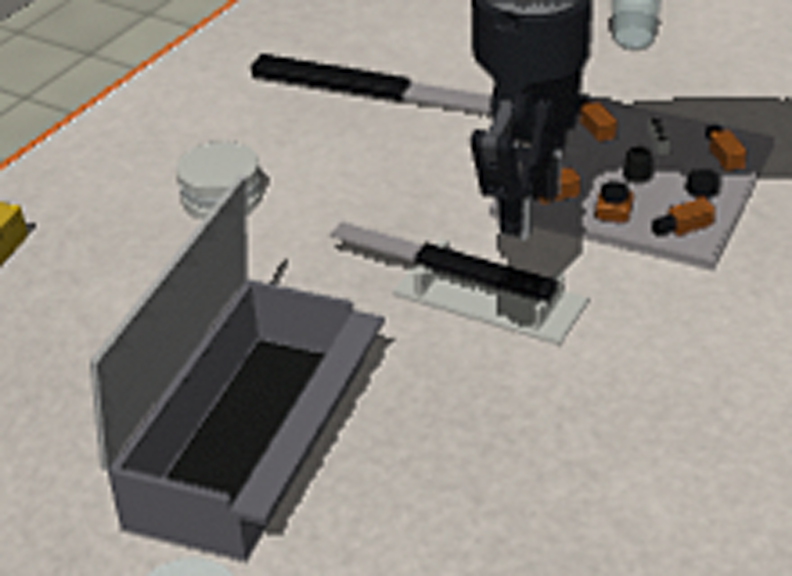

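View pics/t14c.png

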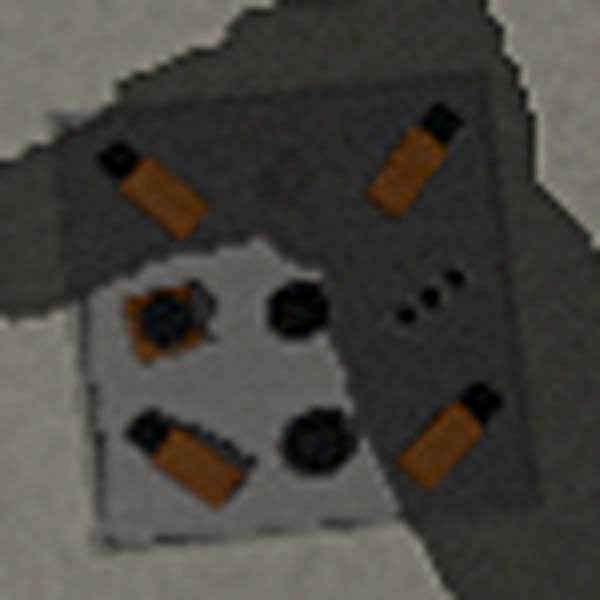

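View pics/t14d.png

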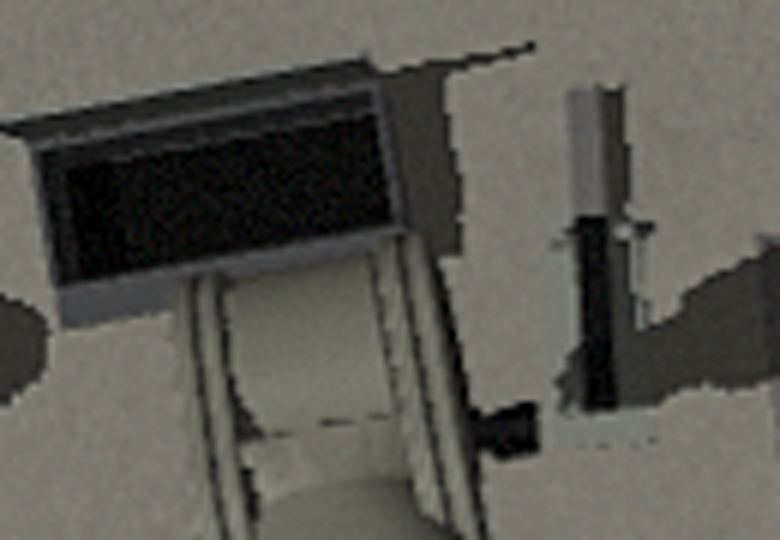

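View pics/s14d.png

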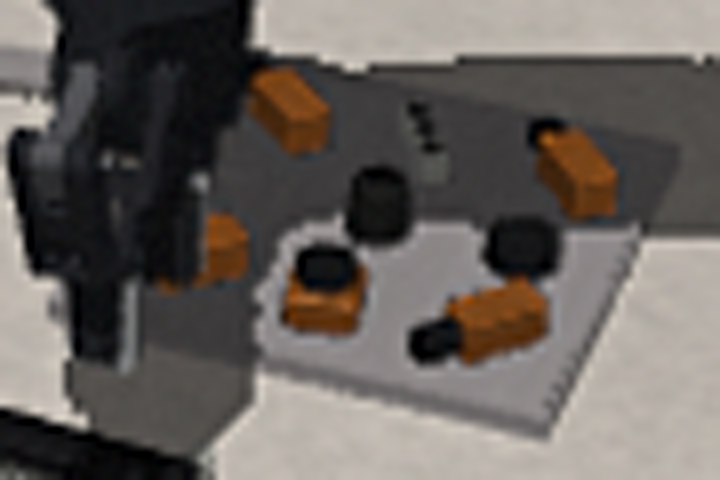

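```bash
python3 - <<'E'
from fit import *
c2=lambda u,v:(u/8+280,v/8+155); c4=lambda u,v:(u/8+230,v/8+140)
B=dict(A=((163,197),(120,155),(198,250),(130,268)),B=((405,172),(443,122),(288,108),(257,72)),C=((200,467),(150,430),(498,318),(435,338)),D=((440,447),(484,398),(577,172),(547,135)))
M=[(-.008,0,.020),(.019,0,.019),(-.008,0,.014),(.019,0,.014)]
for k,(a,b,c,d) in B.items():
    t=[('top',0,c2(*a)),('top',1,c2(*b))]; s=[('side',2,c4(*c)),('side',3,c4(*d))]
    x0=[.5,-.2,np.arctan2(*(atz('top',[c2(*b)],.02)-atz('top',[c2(*a)],.02))[0][[1,0]])]
    for o in (t,s,t+s):
        x,r=fit(M,o,x0); print(k,x.round(4),r)
    g=x[:2]-.008*np.array([np.cos(x[2]),np.sin(x[2])]); print('  grasp',g.round(4))
E
```

```text
A [ 0.557  -0.1524  0.7793] [-0.1 -0.1  0.1  0.1]
A [ 0.5549 -0.1498  0.8569] [-0.4  0.3  0.3 -0.2]
A [ 0.5562 -0.1517  0.8106] [-0.2  0.1 -0.2  0.4 -0.4 -0.1  0.2 -0.8]
  grasp [ 0.5506 -0.1575]
B [ 0.5697 -0.2758 -0.6684] [ 0.2 -0.3 -0.2  0.3]
B [ 0.5693 -0.2761 -0.6384] [-0.1 -0.3  0.1  0.3]
B [ 0.5695 -0.276  -0.6539] [ 0.3 -0.2 -0.2  0.3 -0.2 -0.3  0.1  0.3]
  grasp [ 0.5631 -0.2711]
C [ 0.4327 -0.1664  0.9231] [-0.1 -0.1  0.1  0.1]
C [ 0.4301 -0.1642  0.9195] [-0.2  0.2  0.2 -0.2]
C [ 0.4315 -0.1658  0.9216] [-0.3  0.3 -0.   0.4 -0.4 -0.2 -0.  -0.6]
  grasp [ 0.4266 -0.1722]
D [ 0.4431 -0.2899 -0.7547] [ 0.3 -0.4 -0.3  0.4]
D [ 0.4414 -0.2887 -0.7278] [-0.  -0.2  0.   0.2]
D [ 0.4423 -0.2897 -0.7417] [ 0.3 -0.1 -0.4  0.5 -0.2 -0.4 -0.  -0. ]
  grasp [ 0.4364 -0.2843]
```

```bash
python3 - <<'E'
from h import *
calls((.5506,-.1575,.13,.81+np.pi/2),(.5506,-.1575,.037,.81+np.pi/2))
E
```

```text
t 18.2 pos [0.4538 0.0895 0.2009] yaw 1.636 q [ 0.2   0.2  -0.19  1.18 -0.    0.13] F [-0.1 -0.4 -1.1] w 0.0429 tilt [-0.0024 -0.001 ]
to [ 0.551 -0.158  0.13   2.381]
    [-0.84, 0.27, 0.24, np.float64(-0.158)] rows 2
    [-0.88, 0.05, 0.23, np.float64(-0.158)] rows 2
    [-0.87, -0.16, 0.24, np.float64(-0.158)] rows 2
to [ 0.551 -0.158  0.037  2.381]
    [-0.0, -0.01, 0.93, np.float64(-0.0)] rows 2
```

Request:
carry_out(moves=[[-0.84, 0.27, 0.24, -0.158, -0.1], [-0.84, 0.27, 0.24, -0.158, -0.1], [-0.84, 0.27, 0.24, -0.158, -0.1], [-0.84, 0.27, 0.24, -0.158, -0.1]])

```text
clock: 18.6
eef_pos: [0.4862, 0.0048, 0.1766]
tool_rot: [0.591, 0.806, -0.001, -0.002]
ft_force: [0.3, -0.2, 0.4]
grip_width: 0.0384
```

Request:
carry_out(moves=[[-0.88, 0.05, 0.23, -0.158, -0.1], [-0.88, 0.05, 0.23, -0.158, -0.1], [-0.88, 0.05, 0.23, -0.158, -0.1], [-0.88, 0.05, 0.23, -0.158, -0.1]])

```text
clock: 19.0
eef_pos: [0.518, -0.0755, 0.1546]
tool_rot: [0.486, 0.874, -0.0, -0.001]
ft_force: [-0.1, -0.0, -0.2]
grip_width: 0.038
```

Request:
carry_out(moves=[[-0.87, -0.16, 0.24, -0.158, -0.1], [-0.87, -0.16, 0.24, -0.158, -0.1], [-0.87, -0.16, 0.24, -0.158, -0.1], [-0.87, -0.16, 0.24, -0.158, -0.1], [-0.87, -0.16, 0.24, -0.158, -0.1]])

```text
clock: 19.5
eef_pos: [0.5508, -0.1559, 0.1317]
tool_rot: [0.372, 0.928, 0.0, -0.0]
ft_force: [0.4, 0.9, 1.2]
grip_width: 0.0386
```

Request:
carry_out(moves=[[0, 0, 0.4, 0, -0.1], [0, 0, 0.65, 0, -0.1], [0, 0, 0.65, 0, -0.1], [0, 0, 0.65, 0, -0.1]])

```text
clock: 19.9
eef_pos: [0.5511, -0.1563, 0.0671]
tool_rot: [0.372, 0.928, 0.0, -0.0]
ft_force: [0.5, -0.9, 1.1]
grip_width: 0.0387
```

```bash
python3 - <<'E'
from h import *
s=snap('side','s15')
crop(s,220,130,320,205,8,'s15c')
calls((.5506,-.1575,.037,.81+np.pi/2))
E
```

```text
t 19.9 pos [ 0.5521 -0.1569  0.068 ] yaw 2.379 q [-0.28  0.53 -0.09  0.95  0.   -1.09] F [-0.7  0.2  0.4] w 0.0381 tilt [ 0.0021 -0.0005]
to [ 0.551 -0.158  0.037  2.381]
    [0.01, -0.01, 0.31, np.float64(-0.001)] rows 1
```

View pics/s15c.png

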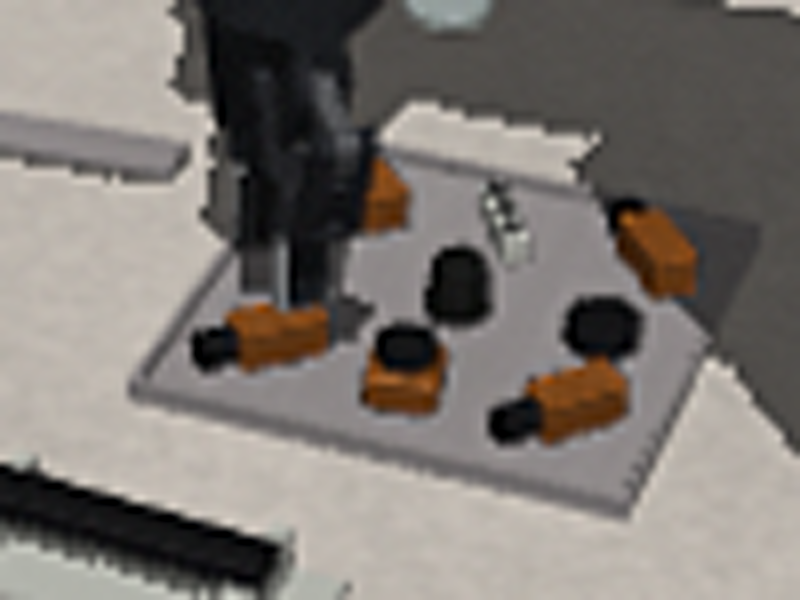

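Request:
carry_out(moves=[[0.01, 0, 0.15, 0, -0.1], [0.01, 0, 0.31, 0, -0.1], [0.01, 0, 0.31, 0, -0.1], [0.01, 0, 0.31, 0, -0.1]])

```text
clock: 20.35
eef_pos: [0.5514, -0.157, 0.0369]
tool_rot: [0.373, 0.928, 0.0, 0.001]
ft_force: [-0.3, -0.2, 1.3]
grip_width: 0.0383
```

Request:
carry_out(moves=[[0, 0, 0, 0, -1], [0, 0, 0, 0, -1], [0, 0, 0, 0, -1], [0, 0, 0, 0, -1], [0, 0, 0, 0, -1]])

```text
clock: 20.85
eef_pos: [0.5519, -0.1573, 0.0372]
tool_rot: [0.373, 0.928, 0.0, 0.002]
ft_force: [-0.4, 0.0, 5.7]
grip_width: 0.0186
```

Request:
carry_out(moves=[[0, 0, -0.2, 0, -1], [0, 0, -0.5, 0, -1], [0, 0, -0.8, 0, -1], [0, 0, -1, 0, -1], [0, 0, -1, 0, -1], [0, 0, -1, 0, -1]])

```text
clock: 21.45
eef_pos: [0.5506, -0.157, 0.1356]
tool_rot: [0.373, 0.928, 0.0, 0.001]
ft_force: [0.3, -0.6, -1.0]
grip_width: 0.0182
```

```bash
python3 - <<'E'
from h import *
s=snap('side','s16')
crop(s,220,100,320,205,6,'s16c')
calls(cw(-.08,-.12,.14),cw(-.012,-.068,.12),cw(-.012,-.068,.040))
E
```

```text
t 21.5 pos [ 0.5499 -0.1568  0.1346] yaw 2.378 q [-0.28  0.46 -0.01  1.11 -0.   -1.08] F [ 0.2  0.3 -0.6] w 0.0185 tilt [-0.0011  0.0003]
to [0.555 0.088 0.14  1.748]
    [0.55, 0.6, -0.02, np.float64(0.134)] rows 2
    [0.67, 0.48, -0.02, np.float64(0.133)] rows 2
    [0.75, 0.32, -0.01, np.float64(0.134)] rows 2
to [0.613 0.151 0.12  1.748]
    [0.52, 0.68, 0.2, np.float64(-0.0)] rows 2
to [0.613 0.151 0.04  1.748]
    [-0.0, 0.0, 0.8, np.float64(-0.0)] rows 2
```

View pics/s16c.png

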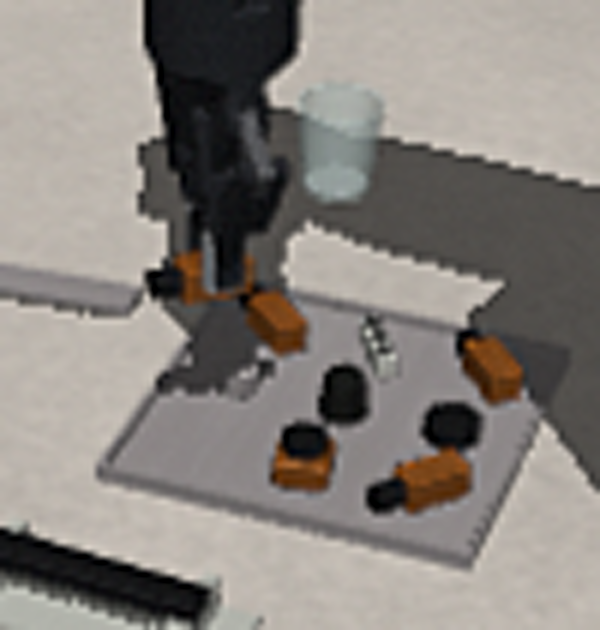

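Request:
carry_out(moves=[[0.28, 0.3, -0.02, 0.06, -1], [0.55, 0.6, -0.02, 0.134, -1], [0.55, 0.6, -0.02, 0.134, -1], [0.55, 0.6, -0.02, 0.134, -1]])

```text
clock: 21.9
eef_pos: [0.5513, -0.0746, 0.1358]
tool_rot: [0.467, 0.884, -0.001, -0.001]
ft_force: [-0.2, 0.1, -0.1]
grip_width: 0.0184
```

Request:
carry_out(moves=[[0.34, 0.24, -0.02, 0.06, -1], [0.67, 0.48, -0.02, 0.133, -1], [0.67, 0.48, -0.02, 0.133, -1], [0.67, 0.48, -0.02, 0.133, -1]])

```text
clock: 22.3
eef_pos: [0.5539, 0.0065, 0.1385]
tool_rot: [0.557, 0.831, -0.001, -0.0]
ft_force: [-0.5, -0.3, -0.3]
grip_width: 0.0187
```

Request:
carry_out(moves=[[0.38, 0.16, -0.01, 0.06, -1], [0.75, 0.32, -0.01, 0.134, -1], [0.75, 0.32, -0.01, 0.134, -1], [0.75, 0.32, -0.01, 0.134, -1]])

```text
clock: 22.7
eef_pos: [0.5555, 0.0874, 0.1398]
tool_rot: [0.641, 0.767, -0.001, 0.0]
ft_force: [-0.4, 0.8, 0.5]
grip_width: 0.0185
```

Request:
carry_out(moves=[[0.25, 0.34, 0.1, 0, -1], [0.52, 0.68, 0.2, 0, -1], [0.52, 0.68, 0.2, 0, -1], [0.52, 0.68, 0.2, 0, -1]])

```text
clock: 23.1
eef_pos: [0.6132, 0.1497, 0.1187]
tool_rot: [0.642, 0.767, -0.001, -0.001]
ft_force: [-0.9, -1.2, 0.1]
grip_width: 0.0184
```

```bash
python3 - <<'E'
from h import *
s=snap('side','s17');t=snap('top','t17')
crop(s,120,120,280,280,4.5,'s17c'); crop(t,280,155,355,230,6,'t17c')
calls(cw(-.012,-.068,.040))
E
```

```text
t 23.2 pos [0.6129 0.1494 0.1202] yaw 1.746 q [ 0.24  0.58  0.16  1.15 -0.    0.06] F [ 0.2 -0.1 -0.3] w 0.0179 tilt [-0.0011 -0.0008]
to [0.613 0.151 0.04  1.748]
    [0.02, 0.01, 0.8, np.float64(-0.002)] rows 2
```

View pics/s17c.png

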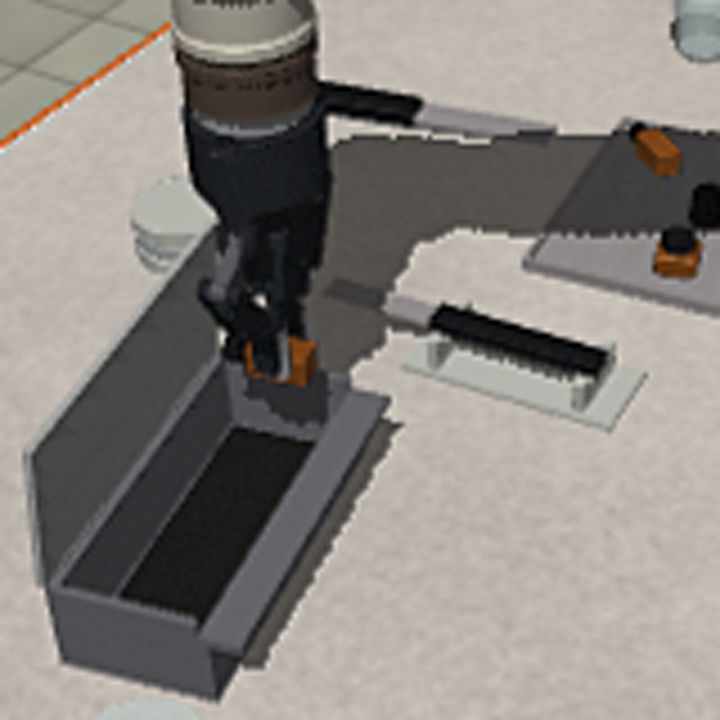

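View pics/t17c.png

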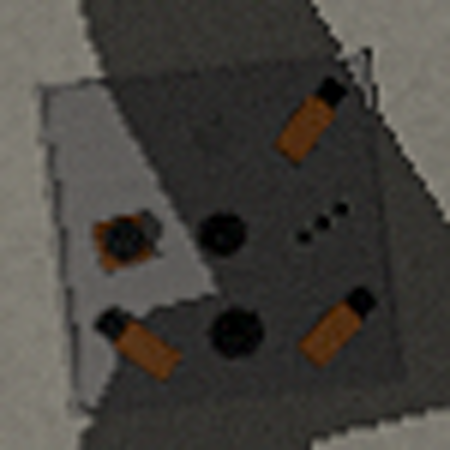

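Request:
carry_out(moves=[[0.05, 0, 0, 0, -1], [0.05, 0, 0.3, 0, -1], [0.05, 0, 0.6, 0, -1], [0.05, 0, 0.75, 0, -1], [0.05, 0, 0.8, 0, -1], [0.05, 0, 0.8, 0, -1]])

```text
clock: 23.8
eef_pos: [0.612, 0.156, 0.0405]
tool_rot: [0.642, 0.767, -0.0, -0.0]
ft_force: [1.1, 0.7, 0.1]
grip_width: 0.0183
```

```bash
python3 - <<'E'
from h import *
s=snap('side','s18')
crop(s,120,150,260,270,5.5,'s18c')
plan()
E
```

```text
t 23.9 pos [0.6128 0.1562 0.0414] yaw 1.747 q [0.25 0.66 0.07 0.98 0.   0.07] F [0.2 0.4 0.7] w 0.0182 tilt [0.0013 0.0004]
```

View pics/s18c.png

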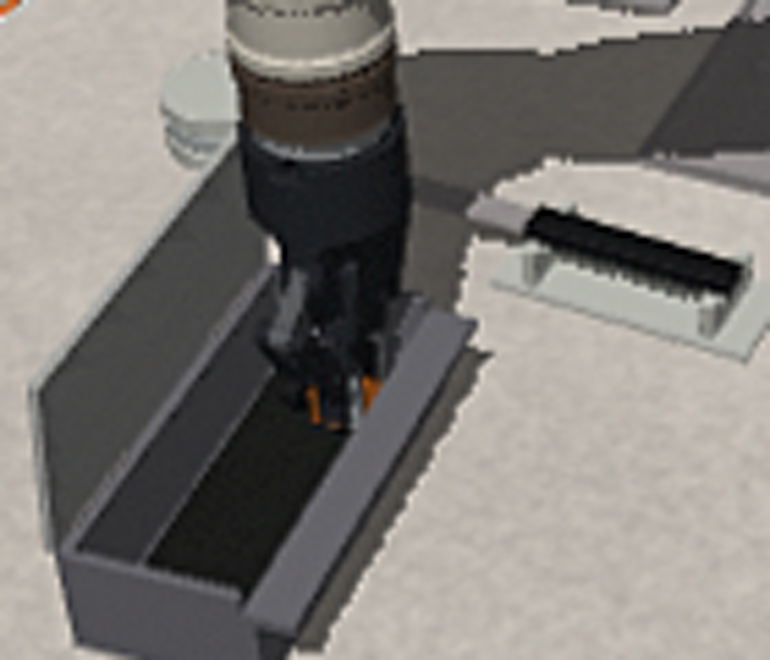

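Request:
carry_out(moves=[[0, 0, 0.02, 0, -1], [0, 0, 0.02, 0, -0.3], [0, 0, 0.02, 0, -0.3], [0, 0, 0.02, 0, -0.3], [0, 0, 0.02, 0, -0.3]])

```text
clock: 24.35
eef_pos: [0.6132, 0.1574, 0.0395]
tool_rot: [0.642, 0.767, 0.001, 0.0]
ft_force: [-0.7, 4.3, 4.6]
grip_width: 0.0299
```

Request:
carry_out(moves=[[0, 0, -0.3, 0, -0.3], [0, 0, -0.6, 0, -0.3], [0, 0, -0.9, 0, -0.3], [0, 0, -1, 0, -0.3], [0, 0, -1, 0, -0.3]])

```text
clock: 24.85
eef_pos: [0.6136, 0.1562, 0.1399]
tool_rot: [0.642, 0.767, 0.001, 0.001]
ft_force: [0.1, 0.0, 0.2]
grip_width: 0.0297
```

```bash
python3 - <<'E'
from h import *
s=snap('side','s19'); t=snap('top','t19')
crop(s,120,150,340,270,3.5,'s19c'); crop(t,280,155,355,230,6,'t19c')
calls(cw(-.07,-.1,.14),(.4266,-.1722,.13,.92+np.pi/2),(.4266,-.1722,.037,.92+np.pi/2))
E
```

```text
t 24.9 pos [0.6117 0.1559 0.1368] yaw 1.748 q [ 0.25  0.57  0.19  1.19 -0.    0.07] F [-1.1 -0.3 -0.8] w 0.0297 tilt [-0.0021 -0.001 ]
to [0.562 0.11  0.14  1.748]
    [-0.37, -0.57, -0.03, np.float64(-0.001)] rows 2
to [ 0.427 -0.172  0.13   2.491]
    [-0.84, -0.61, 0.03, np.float64(-0.157)] rows 3
    [-0.67, -0.8, 0.03, np.float64(-0.158)] rows 3
    [-0.45, -0.94, 0.04, np.float64(-0.157)] rows 3
to [ 0.427 -0.172  0.037  2.491]
    [-0.0, -0.0, 0.93, np.float64(-0.0)] rows 2
```

View pics/s19c.png

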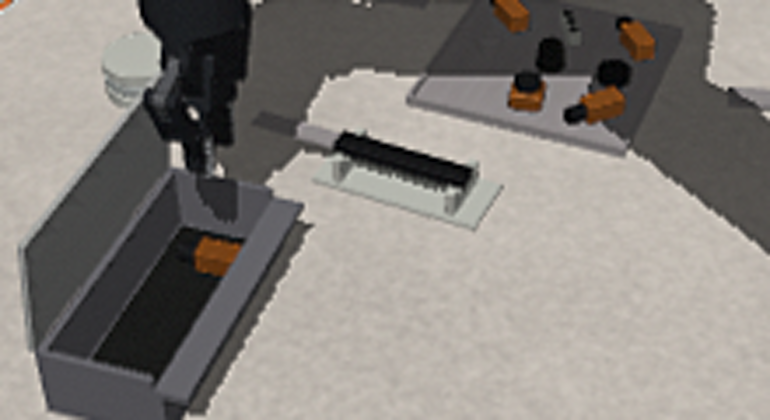

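View pics/t19c.png

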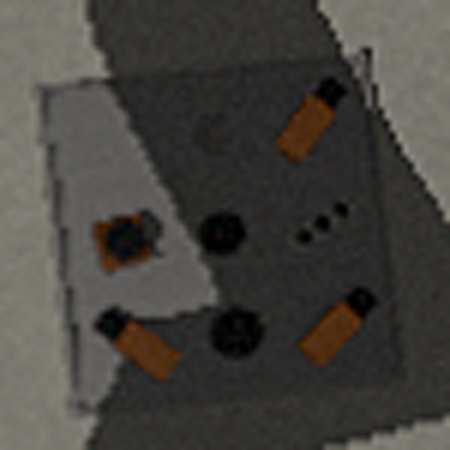

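Request:
carry_out(moves=[[-0.37, -0.57, -0.03, 0, -0.1], [-0.37, -0.57, -0.03, 0, -0.1], [-0.37, -0.57, -0.03, 0, -0.1], [-0.37, -0.57, -0.03, 0, -0.1]])

```text
clock: 25.35
eef_pos: [0.5626, 0.1099, 0.1401]
tool_rot: [0.642, 0.767, -0.001, -0.001]
ft_force: [0.6, -0.7, 0.4]
grip_width: 0.0385
```

Request:
carry_out(moves=[[-0.84, -0.61, 0.03, -0.157, -0.1], [-0.84, -0.61, 0.03, -0.157, -0.1], [-0.84, -0.61, 0.03, -0.157, -0.1], [-0.84, -0.61, 0.03, -0.157, -0.1]])

```text
clock: 25.75
eef_pos: [0.5181, 0.0161, 0.138]
tool_rot: [0.544, 0.839, 0.0, -0.0]
ft_force: [0.5, 0.1, -0.4]
grip_width: 0.0385
```

Request:
carry_out(moves=[[-0.67, -0.8, 0.03, -0.158, -0.1], [-0.67, -0.8, 0.03, -0.158, -0.1], [-0.67, -0.8, 0.03, -0.158, -0.1], [-0.67, -0.8, 0.03, -0.158, -0.1]])

```text
clock: 26.15
eef_pos: [0.4733, -0.0776, 0.1354]
tool_rot: [0.436, 0.9, 0.0, 0.0]
ft_force: [0.7, 0.6, 0.5]
grip_width: 0.0385
```

Request:
carry_out(moves=[[-0.45, -0.94, 0.04, -0.157, -0.1], [-0.45, -0.94, 0.04, -0.157, -0.1], [-0.45, -0.94, 0.04, -0.157, -0.1], [-0.45, -0.94, 0.04, -0.157, -0.1], [-0.45, -0.94, 0.04, -0.157, -0.1]])

```text
clock: 26.65
eef_pos: [0.4283, -0.17, 0.1315]
tool_rot: [0.32, 0.947, 0.001, 0.001]
ft_force: [0.5, -0.3, -0.5]
grip_width: 0.0381
```

```bash
python3 - <<'E'
from h import *
s=snap('side','s20')
crop(s,220,120,330,205,7,'s20c')
calls((.4266,-.1722,.037,.92+np.pi/2))
E
```

```text
t 26.7 pos [ 0.4282 -0.1697  0.1314] yaw 2.491 q [-0.38  0.26 -0.31  1.    0.   -1.3 ] F [-1.1  0.3  0.4] w 0.0386 tilt [0.0011 0.0005]
to [ 0.427 -0.172  0.037  2.491]
    [-0.0, -0.03, 0.94, np.float64(0.0)] rows 2
```

View pics/s20c.png

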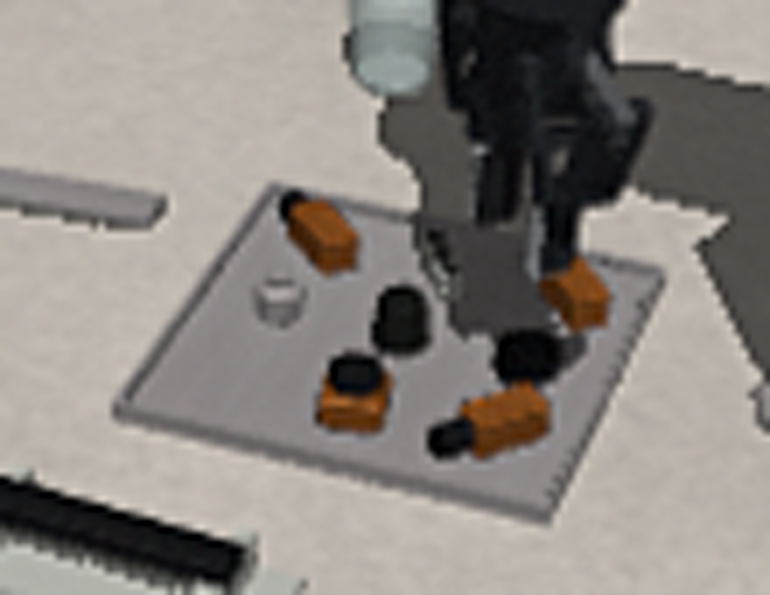

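Request:
carry_out(moves=[[0, -0.03, 0.3, 0, -0.1], [0, -0.03, 0.6, 0, -0.1], [0, -0.03, 0.85, 0, -0.1], [0, -0.03, 0.94, 0, -0.1], [0, -0.03, 0.94, 0, -0.1]])

```text
clock: 27.2
eef_pos: [0.4246, -0.172, 0.0363]
tool_rot: [0.319, 0.948, 0.0, -0.001]
ft_force: [-0.6, 0.3, -0.1]
grip_width: 0.0387
```

Request:
carry_out(moves=[[0, 0, 0, 0, -1], [0, 0, 0, 0, -1], [0, 0, 0, 0, -1], [0, 0, 0, 0, -1], [0, 0, 0, 0, -1]])

```text
clock: 27.7
eef_pos: [0.4261, -0.1739, 0.0386]
tool_rot: [0.32, 0.947, 0.0, 0.002]
ft_force: [0.3, 0.3, 6.7]
grip_width: 0.0182
```

Request:
carry_out(moves=[[0, 0, -0.2, 0, -1], [0, 0, -0.5, 0, -1], [0, 0, -0.8, 0, -1], [0, 0, -1, 0, -1], [0, 0, -1, 0, -1], [0, 0, -1, 0, -1]])

```text
clock: 28.3
eef_pos: [0.4248, -0.1736, 0.1373]
tool_rot: [0.32, 0.947, -0.0, 0.0]
ft_force: [0.0, 0.2, -1.1]
grip_width: 0.0178
```

```bash
python3 - <<'E'
from h import *
s=snap('side','s21')
crop(s,220,100,330,205,6,'s21c')
calls(cw(-.08,-.08,.14),cw(-.012,-.02,.12),cw(-.012,-.02,.039))
E
```

```text
t 28.4 pos [ 0.4242 -0.1734  0.1365] yaw 2.489 q [-0.39  0.25 -0.31  1.01 -0.   -1.31] F [-0.4 -0.  -0.6] w 0.0182 tilt [-0.0012  0.0004]
to [0.548 0.128 0.14  1.748]
    [0.21, 0.79, -0.01, np.float64(0.118)] rows 2
    [0.35, 0.73, -0.01, np.float64(0.118)] rows 2
    [0.48, 0.66, -0.01, np.float64(0.118)] rows 2
    [0.59, 0.55, -0.0, np.float64(0.118)] rows 2
to [0.605 0.199 0.12  1.748]
    [0.61, 0.68, 0.2, np.float64(-0.0)] rows 2
to [0.605 0.199 0.039 1.748]
    [-0.0, 0.0, 0.81, np.float64(-0.0)] rows 2
```

View pics/s21c.png

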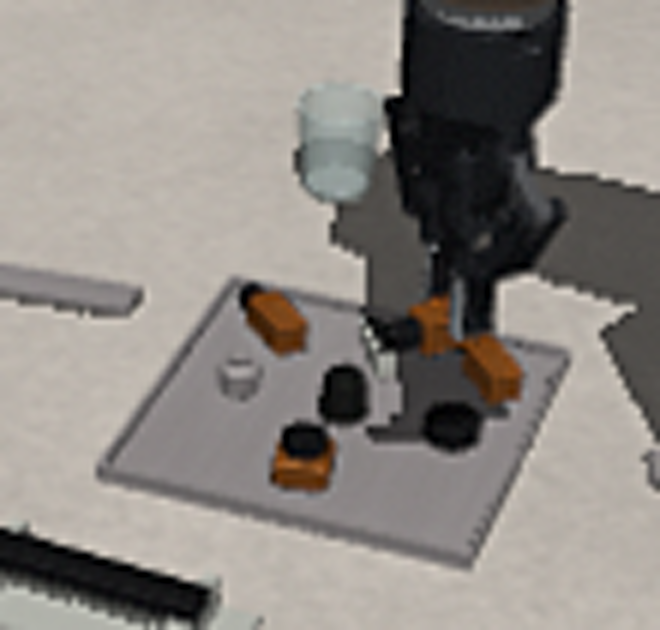

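Request:
carry_out(moves=[[0.1, 0.4, -0.01, 0.06, -1], [0.21, 0.79, -0.01, 0.118, -1], [0.21, 0.79, -0.01, 0.118, -1], [0.21, 0.79, -0.01, 0.118, -1]])

```text
clock: 28.75
eef_pos: [0.4552, -0.0971, 0.1368]
tool_rot: [0.405, 0.914, -0.001, -0.002]
ft_force: [-1.0, -0.7, -0.4]
grip_width: 0.0181
```

Request:
carry_out(moves=[[0.17, 0.36, -0.01, 0.06, -1], [0.35, 0.73, -0.01, 0.118, -1], [0.35, 0.73, -0.01, 0.118, -1], [0.35, 0.73, -0.01, 0.118, -1]])

```text
clock: 29.15
eef_pos: [0.4862, -0.0234, 0.1384]
tool_rot: [0.489, 0.872, -0.001, -0.001]
ft_force: [-0.3, -0.7, -0.7]
grip_width: 0.0183
```

Request:
carry_out(moves=[[0.24, 0.33, -0.01, 0.06, -1], [0.48, 0.66, -0.01, 0.118, -1], [0.48, 0.66, -0.01, 0.118, -1], [0.48, 0.66, -0.01, 0.118, -1]])

```text
clock: 29.55
eef_pos: [0.5176, 0.0512, 0.1396]
tool_rot: [0.568, 0.823, -0.001, -0.0]
ft_force: [-0.7, -0.5, -0.7]
grip_width: 0.018
```

Request:
carry_out(moves=[[0.3, 0.27, 0, 0.06, -1], [0.59, 0.55, 0, 0.118, -1], [0.59, 0.55, 0, 0.118, -1], [0.59, 0.55, 0, 0.118, -1]])

```text
clock: 29.95
eef_pos: [0.5481, 0.1253, 0.1397]
tool_rot: [0.642, 0.767, -0.001, -0.0]
ft_force: [-0.2, -0.5, 0.7]
grip_width: 0.0181
```

Request:
carry_out(moves=[[0.3, 0.34, 0.1, 0, -1], [0.61, 0.68, 0.2, 0, -1], [0.61, 0.68, 0.2, 0, -1], [0.61, 0.68, 0.2, 0, -1]])

```text
clock: 30.35
eef_pos: [0.6041, 0.197, 0.1186]
tool_rot: [0.642, 0.767, -0.002, -0.001]
ft_force: [0.2, 0.3, -0.6]
grip_width: 0.0181
```

```bash
python3 - <<'E'
from h import *
s=snap('side','s22');t=snap('top','t22')
crop(s,110,120,270,280,4.5,'s22c'); crop(t,280,155,355,230,6,'t22c')
calls(cw(-.012,-.02,.039))
E
```

```text
t 30.4 pos [0.6042 0.1967 0.1203] yaw 1.746 q [ 0.31  0.59  0.18  1.16 -0.    0.14] F [-0.4  0.5  0.2] w 0.0181 tilt [-0.0014 -0.001 ]
to [0.605 0.199 0.039 1.748]
    [0.02, 0.01, 0.81, np.float64(-0.001)] rows 2
```

View pics/s22c.png

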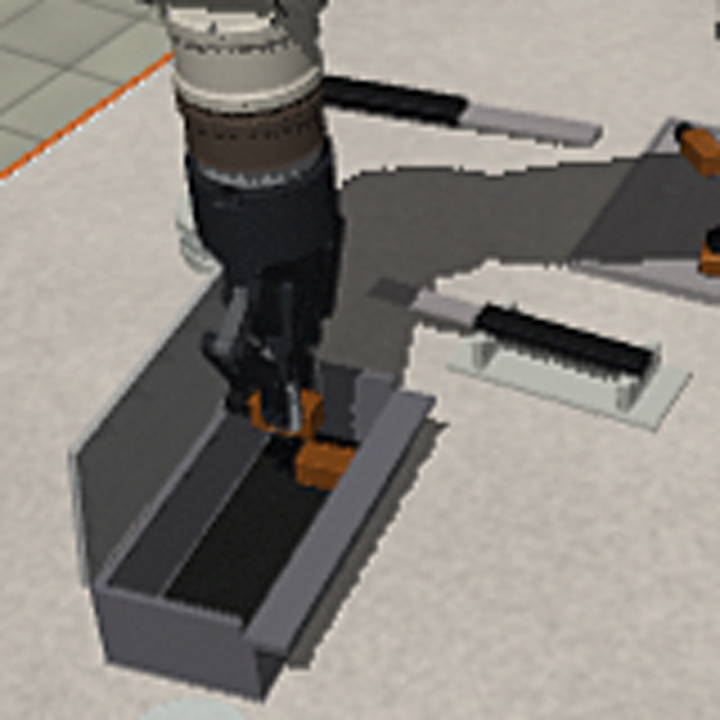

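View pics/t22c.png

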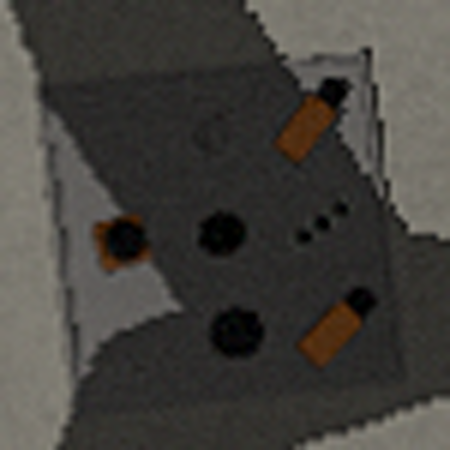

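```bash
python3 - <<'E'
from h import *
q=atz('side',[(326/4.5+110,467/4.5+120),(285/4.5+110,450/4.5+120)],.015); print([wc(p) for p in q])
s=cv2.imread('pics/s22.png'); crop(s,150,200,220,260,10,'s22d')
for y in (-.064,): print(proj('side',[cw(-.02,y,.015)[:3]]))
E
```

```text
[array([-0.01067916, -0.06073714,  0.015     ]), array([ 0.01946805, -0.06725779,  0.015     ])]
[[186.07866744 223.70816808]]
```

View pics/s22d.png

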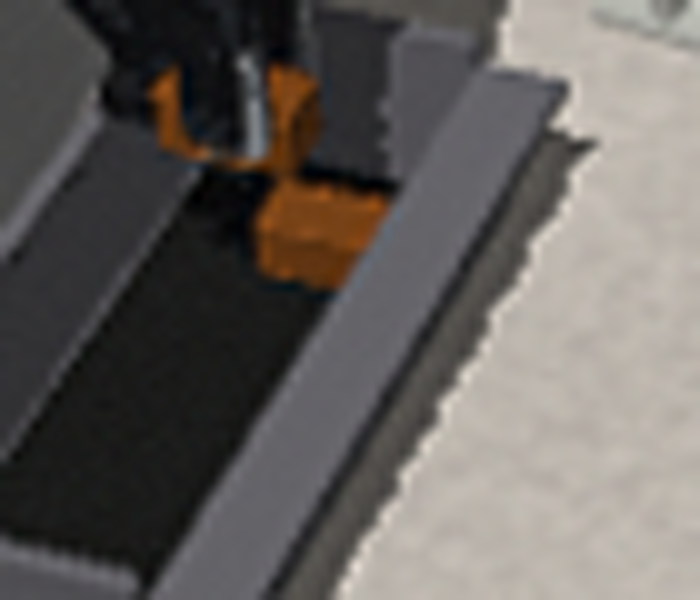

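Request:
carry_out(moves=[[0.06, 0, 0, 0, -1], [0.06, 0, 0.3, 0, -1], [0.06, 0, 0.6, 0, -1], [0.06, 0, 0.75, 0, -1], [0.06, 0, 0.8, 0, -1], [0.06, 0, 0.8, 0, -1], [0.06, 0, 0.81, 0, -0.3], [0.06, 0, 0.81, 0, -0.3], [0.06, 0, 0.81, 0, -0.3], [0.06, 0, 0.81, 0, -0.3]])

```text
clock: 31.45
eef_pos: [0.6043, 0.2049, 0.0399]
tool_rot: [0.642, 0.767, 0.0, 0.0]
ft_force: [0.1, -0.2, 0.6]
grip_width: 0.0302
```

Request:
carry_out(moves=[[0, 0, -0.3, 0, -0.3], [0, 0, -0.6, 0, -0.3], [0, 0, -0.9, 0, -0.3], [0, 0, -1, 0, -0.3], [0, 0, -1, 0, -0.3]])

```text
clock: 31.95
eef_pos: [0.6052, 0.2053, 0.1414]
tool_rot: [0.642, 0.767, 0.002, 0.001]
ft_force: [0.8, -0.1, -0.5]
grip_width: 0.0299
```

```bash
python3 - <<'E'
from h import *
s=snap('side','s23'); t=snap('top','t23')
crop(s,110,140,330,270,3.5,'s23c'); crop(t,280,155,355,230,6,'t23c')
calls(cw(-.07,-.1,.14),(.5631,-.2711,.13,-.654+np.pi/2),(.5631,-.2711,.037,-.654+np.pi/2))
E
```

```text
t 32.0 pos [0.6033 0.2046 0.1381] yaw 1.748 q [0.33 0.58 0.21 1.2  0.   0.15] F [ 0.3 -0.  -0.6] w 0.0297 tilt [-0.0016 -0.0005]
to [0.562 0.11  0.14  1.748]
    [-0.86, -0.58, -0.02, np.float64(-0.0)] rows 3
to [ 0.563 -0.271  0.13   0.917]
    [-0.94, -0.16, 0.03, np.float64(0.132)] rows 2
    [-0.95, 0.03, 0.02, np.float64(0.132)] rows 2
    [-0.92, 0.23, 0.03, np.float64(0.133)] rows 2
    [-0.86, 0.41, 0.02, np.float64(0.132)] rows 2
to [ 0.563 -0.271  0.037  0.917]
    [-0.0, 0.0, 0.93, np.float64(0.0)] rows 2
```

View pics/s23c.png

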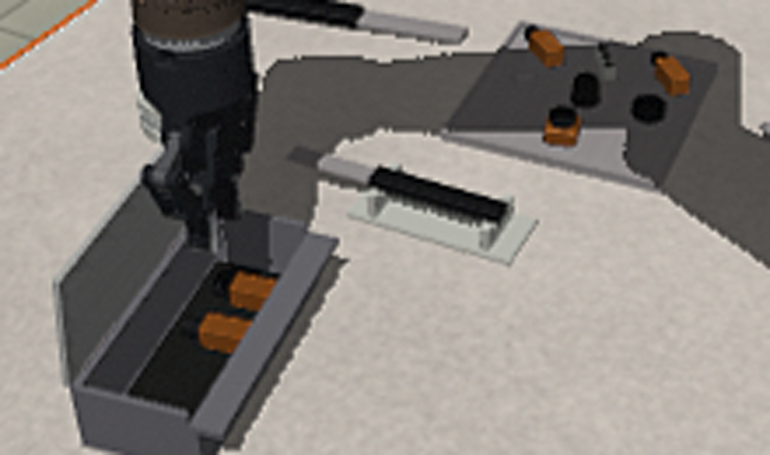

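View pics/t23c.png

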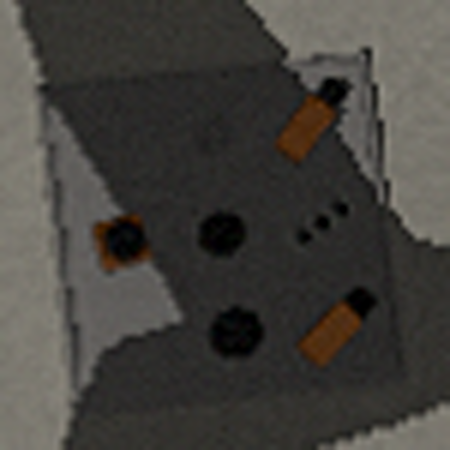

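Both inside; B and D unmoved. Go to B.

Request:
carry_out(moves=[[-0.86, -0.58, -0.02, 0, -0.1], [-0.86, -0.58, -0.02, 0, -0.1], [-0.86, -0.58, -0.02, 0, -0.1], [-0.86, -0.58, -0.02, 0, -0.1]])

```text
clock: 32.45
eef_pos: [0.5604, 0.1085, 0.1396]
tool_rot: [0.643, 0.766, -0.001, -0.001]
ft_force: [0.5, 0.1, 0.3]
grip_width: 0.0383
```

Request:
carry_out(moves=[[-0.94, -0.16, 0.03, 0.132, -0.1], [-0.94, -0.16, 0.03, 0.132, -0.1], [-0.94, -0.16, 0.03, 0.132, -0.1], [-0.94, -0.16, 0.03, 0.132, -0.1]])

```text
clock: 32.85
eef_pos: [0.5632, 0.0147, 0.1374]
tool_rot: [0.718, 0.696, -0.0, -0.001]
ft_force: [0.2, -0.0, -1.1]
grip_width: 0.0386
```

Request:
carry_out(moves=[[-0.95, 0.03, 0.02, 0.132, -0.1], [-0.95, 0.03, 0.02, 0.132, -0.1], [-0.95, 0.03, 0.02, 0.132, -0.1], [-0.95, 0.03, 0.02, 0.132, -0.1]])

```text
clock: 33.25
eef_pos: [0.5634, -0.0795, 0.1358]
tool_rot: [0.786, 0.619, 0.0, -0.001]
ft_force: [0.6, 0.1, -0.1]
grip_width: 0.0382
```

Request:
carry_out(moves=[[-0.92, 0.23, 0.03, 0.133, -0.1], [-0.92, 0.23, 0.03, 0.133, -0.1], [-0.92, 0.23, 0.03, 0.133, -0.1], [-0.92, 0.23, 0.03, 0.133, -0.1]])

```text
clock: 33.65
eef_pos: [0.5641, -0.1739, 0.1329]
tool_rot: [0.846, 0.534, 0.0, -0.001]
ft_force: [0.5, -0.0, -0.8]
grip_width: 0.0386
```

Request:
carry_out(moves=[[-0.86, 0.41, 0.02, 0.132, -0.1], [-0.86, 0.41, 0.02, 0.132, -0.1], [-0.86, 0.41, 0.02, 0.132, -0.1], [-0.86, 0.41, 0.02, 0.132, -0.1], [-0.86, 0.41, 0.02, 0.132, -0.1]])

```text
clock: 34.15
eef_pos: [0.5639, -0.268, 0.1311]
tool_rot: [0.896, 0.444, -0.0, -0.001]
ft_force: [0.8, 0.1, -0.1]
grip_width: 0.0383
```

```bash
python3 - <<'E'
from h import *
s=snap('side','s24')
crop(s,220,100,330,205,6,'s24c')
calls((.5631,-.2711,.037,-.654+np.pi/2))
E
```

```text
t 34.2 pos [ 0.5639 -0.268   0.1312] yaw 0.921 q [-0.44  0.56  0.15  1.16  0.    0.21] F [-0.3  1.1  0.3] w 0.0384 tilt [-0.0006  0.0009]
to [ 0.563 -0.271  0.037  0.917]
    [-0.03, 0.01, 0.94, np.float64(0.002)] rows 2
```

View pics/s24c.png

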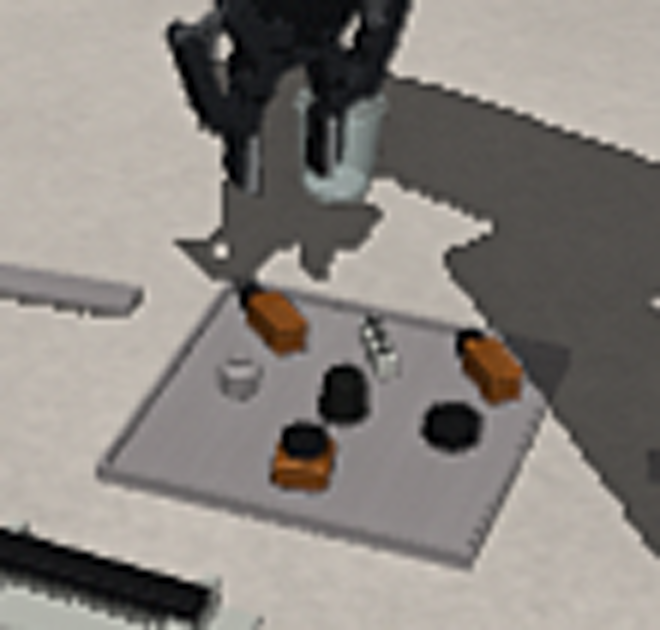

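Request:
carry_out(moves=[[-0.03, 0.01, 0.3, 0, -0.1], [-0.03, 0.01, 0.6, 0, -0.1], [-0.03, 0.01, 0.85, 0, -0.1], [-0.03, 0.01, 0.94, 0, -0.1], [-0.03, 0.01, 0.94, 0, -0.1]])

```text
clock: 34.7
eef_pos: [0.5617, -0.2716, 0.036]
tool_rot: [0.896, 0.444, -0.001, -0.001]
ft_force: [-0.3, 0.4, -0.4]
grip_width: 0.0387
```

Request:
carry_out(moves=[[0, 0, 0, 0, -1], [0, 0, 0, 0, -1], [0, 0, 0, 0, -1], [0, 0, 0, 0, -1], [0, 0, 0, 0, -1]])

```text
clock: 35.2
eef_pos: [0.5637, -0.274, 0.0392]
tool_rot: [0.897, 0.443, 0.001, 0.001]
ft_force: [0.0, 0.6, 5.9]
grip_width: 0.0179
```

Request:
carry_out(moves=[[0, 0, -0.2, 0, -1], [0, 0, -0.5, 0, -1], [0, 0, -0.8, 0, -1], [0, 0, -1, 0, -1], [0, 0, -1, 0, -1], [0, 0, -1, 0, -1]])

```text
clock: 35.8
eef_pos: [0.5624, -0.2737, 0.1373]
tool_rot: [0.897, 0.442, 0.0, 0.0]
ft_force: [-0.1, -0.2, -0.7]
grip_width: 0.0179
```

```bash
python3 - <<'E'
from h import *
s=snap('side','s25')
crop(s,220,100,330,205,6,'s25c')
calls(cw(-.07,-.05,.14),cw(-.012,.026,.12),cw(-.012,.026,.04))
E
```

```text
t 35.9 pos [ 0.5618 -0.2733  0.1363] yaw 0.917 q [-0.45  0.56  0.16  1.18 -0.    0.2 ] F [ 0.4 -0.5 -0.5] w 0.0179 tilt [-0.0015  0.0007]
to [0.553 0.159 0.14  1.748]
    [0.68, -0.54, -0.01, np.float64(-0.106)] rows 2
    [0.75, -0.42, -0.01, np.float64(-0.106)] rows 2
    [0.82, -0.29, -0.01, np.float64(-0.106)] rows 2
    [0.85, -0.15, -0.0, np.float64(-0.106)] rows 2
    [0.86, -0.01, -0.01, np.float64(-0.105)] rows 2
to [0.597 0.244 0.12  1.748]
    [0.76, 0.58, 0.2, np.float64(-0.0)] rows 2
to [0.597 0.244 0.04  1.748]
    [0.0, 0.0, 0.8, np.float64(-0.0)] rows 2
```

View pics/s25c.png

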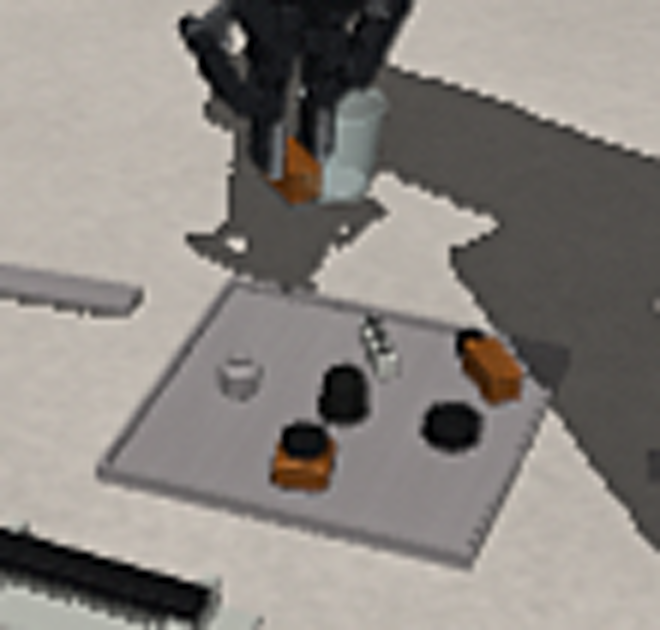

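Request:
carry_out(moves=[[0.34, -0.27, -0.01, -0.05, -1], [0.68, -0.54, -0.01, -0.106, -1], [0.68, -0.54, -0.01, -0.106, -1], [0.68, -0.54, -0.01, -0.106, -1]])

```text
clock: 36.25
eef_pos: [0.5601, -0.1854, 0.1367]
tool_rot: [0.856, 0.516, -0.001, -0.001]
ft_force: [-0.4, 0.2, -0.2]
grip_width: 0.0179
```

Request:
carry_out(moves=[[0.37, -0.21, -0.01, -0.05, -1], [0.75, -0.42, -0.01, -0.106, -1], [0.75, -0.42, -0.01, -0.106, -1], [0.75, -0.42, -0.01, -0.106, -1]])

```text
clock: 36.65
eef_pos: [0.5588, -0.101, 0.1386]
tool_rot: [0.811, 0.585, -0.001, -0.0]
ft_force: [-0.2, -0.1, 0.4]
grip_width: 0.0181
```

Request:
carry_out(moves=[[0.41, -0.15, -0.01, -0.05, -1], [0.82, -0.29, -0.01, -0.106, -1], [0.82, -0.29, -0.01, -0.106, -1], [0.82, -0.29, -0.01, -0.106, -1]])

```text
clock: 37.05
eef_pos: [0.5575, -0.0147, 0.1399]
tool_rot: [0.76, 0.65, -0.0, 0.0]
ft_force: [0.1, 0.0, -0.5]
grip_width: 0.0178
```

Request:
carry_out(moves=[[0.42, -0.08, 0, -0.05, -1], [0.85, -0.15, 0, -0.106, -1], [0.85, -0.15, 0, -0.106, -1], [0.85, -0.15, 0, -0.106, -1]])

```text
clock: 37.45
eef_pos: [0.5559, 0.0712, 0.14]
tool_rot: [0.703, 0.711, -0.0, 0.0]
ft_force: [0.2, -0.3, 0.9]
grip_width: 0.018
```

Request:
carry_out(moves=[[0.43, -0.01, -0.01, -0.05, -1], [0.86, -0.01, -0.01, -0.105, -1], [0.86, -0.01, -0.01, -0.105, -1], [0.86, -0.01, -0.01, -0.105, -1]])

```text
clock: 37.85
eef_pos: [0.5539, 0.157, 0.141]
tool_rot: [0.643, 0.766, -0.001, 0.0]
ft_force: [0.8, -0.4, -0.2]
grip_width: 0.0182
```

Request:
carry_out(moves=[[0.38, 0.29, 0.1, 0, -1], [0.76, 0.58, 0.2, 0, -1], [0.76, 0.58, 0.2, 0, -1], [0.76, 0.58, 0.2, 0, -1]])

```text
clock: 38.25
eef_pos: [0.5974, 0.2415, 0.1197]
tool_rot: [0.643, 0.766, -0.002, -0.0]
ft_force: [-0.0, 0.3, -0.3]
grip_width: 0.0182
```

```bash
python3 - <<'E'
from h import *
s=snap('side','s26');t=snap('top','t26')
crop(s,100,120,260,280,4.5,'s26c'); crop(t,280,155,355,230,6,'t26c')
calls(cw(-.012,.026,.04))
E
```

```text
t 38.4 pos [0.5973 0.2409 0.1213] yaw 1.745 q [ 0.38  0.61  0.21  1.17 -0.    0.21] F [-0.3  0.  -1.2] w 0.0179 tilt [-0.0007 -0.0011]
to [0.597 0.244 0.04  1.748]
    [0.03, -0.0, 0.81, np.float64(-0.002)] rows 2
```

View pics/s26c.png

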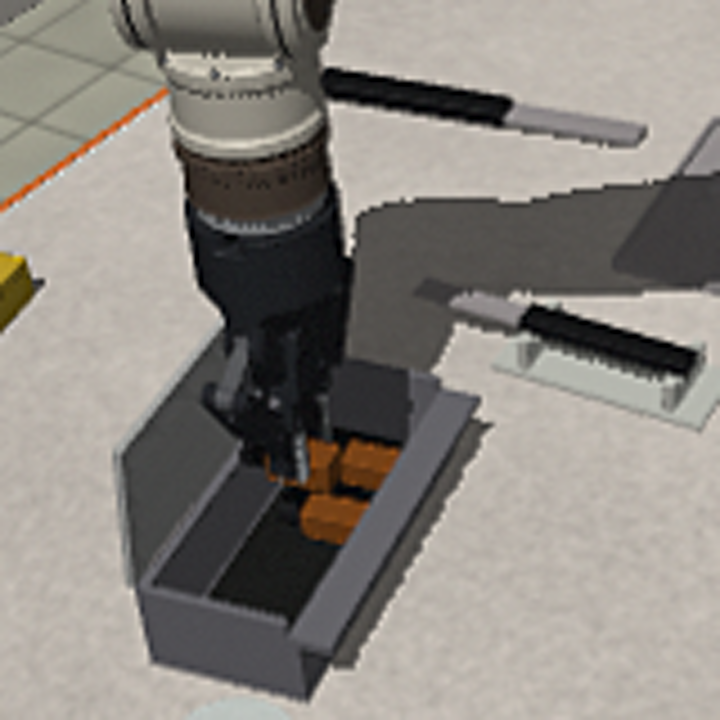

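View pics/t26c.png

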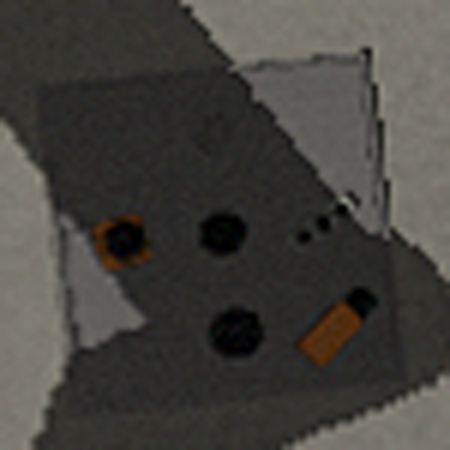

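Request:
carry_out(moves=[[0.04, 0, 0, 0, -1], [0.04, 0, 0.3, 0, -1], [0.04, 0, 0.6, 0, -1], [0.04, 0, 0.75, 0, -1], [0.04, 0, 0.81, 0, -1], [0.04, 0, 0.81, 0, -1], [0.04, 0, 0.82, 0, -0.41], [0.04, 0, 0.82, 0, -0.41], [0.04, 0, 0.82, 0, -0.41], [0.04, 0, 0.82, 0, -0.41]])

```text
clock: 39.35
eef_pos: [0.5967, 0.2475, 0.0397]
tool_rot: [0.642, 0.767, 0.0, 0.0]
ft_force: [0.1, 0.2, 1.2]
grip_width: 0.0251
```

Request:
carry_out(moves=[[0, 0, -0.2, 0, -0.41], [0, 0, -0.5, 0, -0.41], [0, 0, -0.8, 0, -0.41], [0, 0, -1, 0, -0.4], [0, 0, -1, 0, -0.4]])

```text
clock: 39.85
eef_pos: [0.5988, 0.2485, 0.1436]
tool_rot: [0.642, 0.767, 0.003, 0.002]
ft_force: [0.5, 0.6, -0.0]
grip_width: 0.0255
```

```bash
python3 - <<'E'
from h import *
s=snap('side','s27'); t=snap('top','t27')
crop(s,100,140,320,270,3.5,'s27c'); crop(t,280,155,355,230,6,'t27c')
calls(cw(-.07,-.05,.14),(.4364,-.2843,.13,-.742+np.pi/2),(.4364,-.2843,.037,-.742+np.pi/2))
E
```

```text
t 40.0 pos [0.5966 0.2475 0.1394] yaw 1.748 q [ 0.39  0.59  0.24  1.21 -0.    0.22] F [-0.4  0.2  0.9] w 0.0255 tilt [0.0007 0.0003]
to [0.553 0.159 0.14  1.748]
    [-0.8, -0.59, -0.01, np.float64(-0.0)] rows 2
to [ 0.436 -0.284  0.13   0.829]
    [-0.83, -0.38, 0.02, np.float64(0.117)] rows 2
    [-0.89, -0.23, 0.02, np.float64(0.117)] rows 2
    [-0.91, -0.06, 0.02, np.float64(0.117)] rows 2
    [-0.91, 0.11, 0.02, np.float64(0.117)] rows 2
    [-0.88, 0.27, 0.02, np.float64(0.117)] rows 2
to [ 0.436 -0.284  0.037  0.829]
    [0.0, -0.0, 0.93, np.float64(0.0)] rows 2
```

View pics/s27c.png

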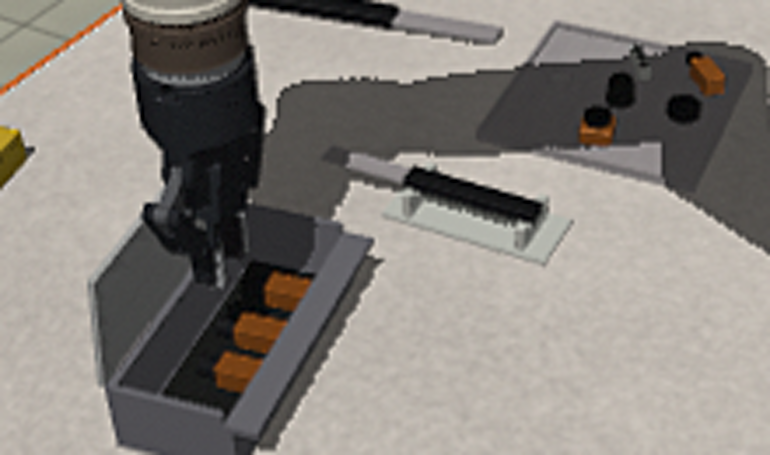

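View pics/t27c.png

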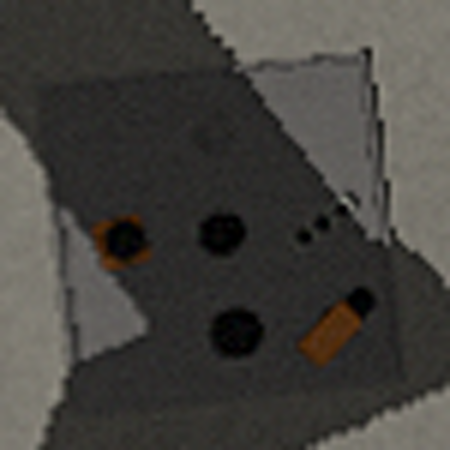

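Request:
carry_out(moves=[[-0.8, -0.59, -0.01, 0, -0.1], [-0.8, -0.59, -0.01, 0, -0.1], [-0.8, -0.59, -0.01, 0, -0.1], [-0.8, -0.59, -0.01, 0, -0.1]])

```text
clock: 40.35
eef_pos: [0.551, 0.1569, 0.1387]
tool_rot: [0.643, 0.766, -0.001, -0.001]
ft_force: [1.3, 0.7, 0.6]
grip_width: 0.0383
```

Request:
carry_out(moves=[[-0.83, -0.38, 0.02, 0.117, -0.1], [-0.83, -0.38, 0.02, 0.117, -0.1], [-0.83, -0.38, 0.02, 0.117, -0.1], [-0.83, -0.38, 0.02, 0.117, -0.1]])

```text
clock: 40.75
eef_pos: [0.5304, 0.07, 0.1379]
tool_rot: [0.71, 0.705, 0.0, -0.0]
ft_force: [0.4, 0.2, 0.9]
grip_width: 0.0385
```

Request:
carry_out(moves=[[-0.89, -0.23, 0.02, 0.117, -0.1], [-0.89, -0.23, 0.02, 0.117, -0.1], [-0.89, -0.23, 0.02, 0.117, -0.1], [-0.89, -0.23, 0.02, 0.117, -0.1]])

```text
clock: 41.15
eef_pos: [0.5071, -0.0183, 0.1363]
tool_rot: [0.771, 0.637, 0.001, -0.0]
ft_force: [0.3, 0.6, -0.0]
grip_width: 0.0385
```

Request:
carry_out(moves=[[-0.91, -0.06, 0.02, 0.117, -0.1], [-0.91, -0.06, 0.02, 0.117, -0.1], [-0.91, -0.06, 0.02, 0.117, -0.1], [-0.91, -0.06, 0.02, 0.117, -0.1]])

```text
clock: 41.55
eef_pos: [0.4841, -0.1063, 0.1343]
tool_rot: [0.826, 0.564, 0.001, -0.0]
ft_force: [-0.7, 0.8, 1.0]
grip_width: 0.0384
```

Request:
carry_out(moves=[[-0.91, 0.11, 0.02, 0.117, -0.1], [-0.91, 0.11, 0.02, 0.117, -0.1], [-0.91, 0.11, 0.02, 0.117, -0.1], [-0.91, 0.11, 0.02, 0.117, -0.1]])

```text
clock: 41.95
eef_pos: [0.461, -0.1949, 0.1323]
tool_rot: [0.874, 0.486, 0.0, -0.0]
ft_force: [-0.4, 0.1, -0.5]
grip_width: 0.0383
```

Request:
carry_out(moves=[[-0.88, 0.27, 0.02, 0.117, -0.1], [-0.88, 0.27, 0.02, 0.117, -0.1], [-0.88, 0.27, 0.02, 0.117, -0.1], [-0.88, 0.27, 0.02, 0.117, -0.1], [-0.88, 0.27, 0.02, 0.117, -0.1]])

```text
clock: 42.45
eef_pos: [0.4371, -0.2829, 0.1302]
tool_rot: [0.915, 0.404, 0.0, -0.0]
ft_force: [0.2, -1.0, -0.6]
grip_width: 0.0387
```

```bash
python3 - <<'E'
from h import *
s=snap('side','s28')
crop(s,220,100,330,205,6,'s28c')
calls((.4364,-.2843,.037,-.742+np.pi/2))
E
```

```text
t 42.5 pos [ 0.4371 -0.2829  0.1302] yaw 0.832 q [-0.57  0.37 -0.16  1.04  0.    0.16] F [0.1 0.7 0.3] w 0.0384 tilt [-0.0002  0.0008]
to [ 0.436 -0.284  0.037  0.829]
    [-0.02, 0.0, 0.93, np.float64(0.002)] rows 2
```

View pics/s28c.png

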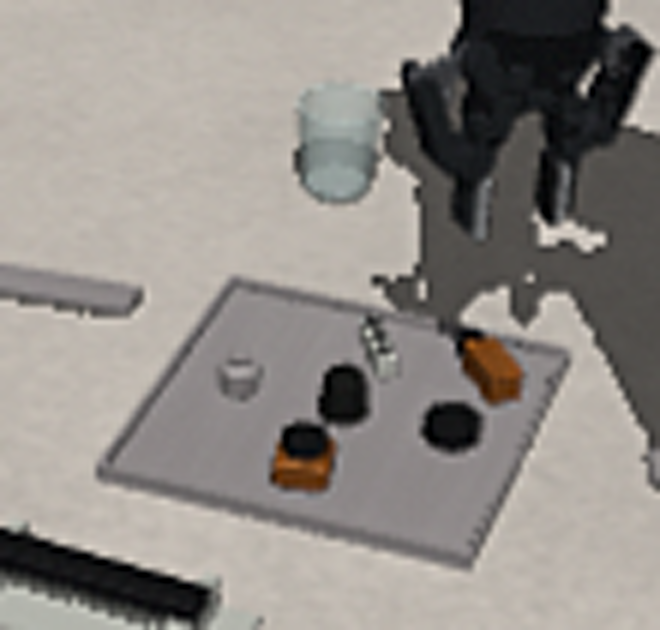

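Request:
carry_out(moves=[[-0.02, 0, 0.3, 0, -0.1], [-0.02, 0, 0.6, 0, -0.1], [-0.02, 0, 0.85, 0, -0.1], [-0.02, 0, 0.93, 0, -0.1], [-0.02, 0, 0.93, 0, -0.1]])

```text
clock: 43.0
eef_pos: [0.4345, -0.2847, 0.0364]
tool_rot: [0.915, 0.404, -0.001, -0.001]
ft_force: [0.0, 1.4, -0.7]
grip_width: 0.0387
```

Request:
carry_out(moves=[[0, 0, 0, 0, -1], [0, 0, 0, 0, -1], [0, 0, 0, 0, -1], [0, 0, 0, 0, -1], [0, 0, 0, 0, -1]])

```text
clock: 43.5
eef_pos: [0.4361, -0.2869, 0.0389]
tool_rot: [0.915, 0.403, 0.001, 0.001]
ft_force: [-0.2, 0.6, 5.9]
grip_width: 0.0181
```

Request:
carry_out(moves=[[0, 0, -0.2, 0, -1], [0, 0, -0.5, 0, -1], [0, 0, -0.8, 0, -1], [0, 0, -1, 0, -1], [0, 0, -1, 0, -1], [0, 0, -1, 0, -1]])

```text
clock: 44.1
eef_pos: [0.4349, -0.2864, 0.1374]
tool_rot: [0.915, 0.403, 0.0, 0.0]
ft_force: [-0.1, 0.3, -1.0]
grip_width: 0.0181
```

```bash
python3 - <<'E'
from h import *
s=snap('side','s29')
crop(s,220,100,330,205,6,'s29c')
calls(cw(-.07,0,.14),cw(-.012,.067,.12),cw(-.012,.067,.04))
E
```

```text
t 44.1 pos [ 0.4343 -0.286   0.1365] yaw 0.829 q [-0.58  0.36 -0.15  1.06 -0.    0.16] F [-0.2 -0.2 -0.4] w 0.018 tilt [-0.0011  0.0006]
to [0.544 0.208 0.14  1.748]
    [0.73, -0.42, -0.01, np.float64(-0.098)] rows 2
    [0.79, -0.3, -0.0, np.float64(-0.097)] rows 2
    [0.82, -0.18, -0.01, np.float64(-0.098)] rows 2
    [0.84, -0.06, -0.0, np.float64(-0.097)] rows 2
    [0.84, 0.08, -0.01, np.float64(-0.098)] rows 2
    [0.83, 0.2, -0.0, np.float64(-0.097)] rows 2
to [0.589 0.284 0.12  1.748]
    [0.67, 0.58, 0.2, np.float64(-0.0)] rows 2
to [0.589 0.284 0.04  1.748]
    [-0.0, -0.0, 0.8, np.float64(-0.0)] rows 2
```

View pics/s29c.png

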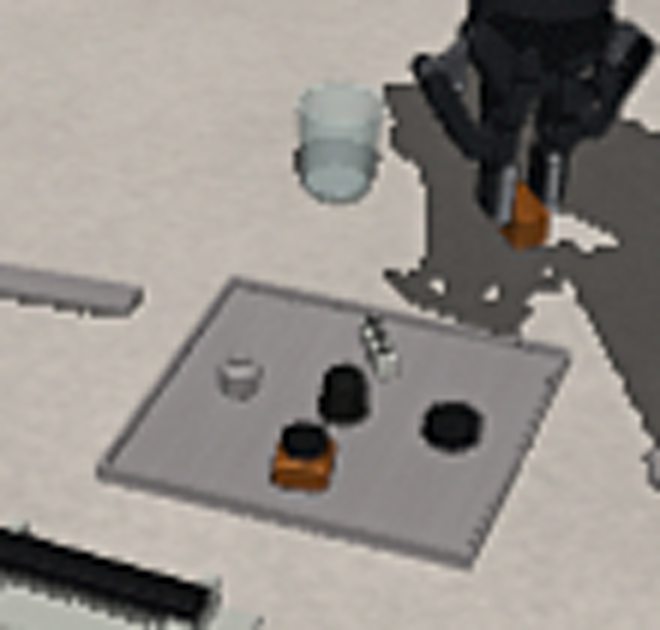

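Request:
carry_out(moves=[[0.36, -0.21, -0.01, -0.05, -1], [0.73, -0.42, -0.01, -0.098, -1], [0.73, -0.42, -0.01, -0.098, -1], [0.73, -0.42, -0.01, -0.098, -1]])

```text
clock: 44.55
eef_pos: [0.4526, -0.203, 0.1369]
tool_rot: [0.881, 0.473, -0.001, -0.001]
ft_force: [-0.3, -0.2, -0.5]
grip_width: 0.0182
```

Request:
carry_out(moves=[[0.4, -0.15, 0, -0.05, -1], [0.79, -0.3, 0, -0.097, -1], [0.79, -0.3, 0, -0.097, -1], [0.79, -0.3, 0, -0.097, -1]])

```text
clock: 44.95
eef_pos: [0.4719, -0.122, 0.1376]
tool_rot: [0.843, 0.538, -0.001, -0.0]
ft_force: [0.3, -0.3, -0.7]
grip_width: 0.0183
```

Request:
carry_out(moves=[[0.41, -0.09, -0.01, -0.05, -1], [0.82, -0.18, -0.01, -0.098, -1], [0.82, -0.18, -0.01, -0.098, -1], [0.82, -0.18, -0.01, -0.098, -1]])

```text
clock: 45.35
eef_pos: [0.4903, -0.0407, 0.1389]
tool_rot: [0.8, 0.6, -0.001, 0.0]
ft_force: [0.6, -0.4, 0.5]
grip_width: 0.0183
```

Request:
carry_out(moves=[[0.42, -0.03, 0, -0.05, -1], [0.84, -0.06, 0, -0.097, -1], [0.84, -0.06, 0, -0.097, -1], [0.84, -0.06, 0, -0.097, -1]])

```text
clock: 45.75
eef_pos: [0.5079, 0.0413, 0.139]
tool_rot: [0.752, 0.659, -0.001, 0.0]
ft_force: [0.4, -0.8, -0.7]
grip_width: 0.018
```

Request:
carry_out(moves=[[0.42, 0.04, -0.01, -0.05, -1], [0.84, 0.08, -0.01, -0.098, -1], [0.84, 0.08, -0.01, -0.098, -1], [0.84, 0.08, -0.01, -0.098, -1]])

```text
clock: 46.15
eef_pos: [0.5267, 0.1233, 0.1399]
tool_rot: [0.699, 0.715, -0.001, 0.0]
ft_force: [0.1, 0.4, -0.4]
grip_width: 0.0184
```

Request:
carry_out(moves=[[0.42, 0.1, 0, -0.05, -1], [0.83, 0.2, 0, -0.097, -1], [0.83, 0.2, 0, -0.097, -1], [0.83, 0.2, 0, -0.097, -1]])

```text
clock: 46.55
eef_pos: [0.5445, 0.2065, 0.1398]
tool_rot: [0.643, 0.766, -0.001, 0.0]
ft_force: [0.1, 0.5, -0.7]
grip_width: 0.0181
```

Request:
carry_out(moves=[[0.33, 0.29, 0.1, 0, -1], [0.67, 0.58, 0.2, 0, -1], [0.67, 0.58, 0.2, 0, -1], [0.67, 0.58, 0.2, 0, -1]])

```text
clock: 46.95
eef_pos: [0.5896, 0.2822, 0.1187]
tool_rot: [0.643, 0.766, -0.002, -0.0]
ft_force: [-0.9, -0.5, -0.1]
grip_width: 0.018
```

```bash
python3 - <<'E'
from h import *
s=snap('side','s30');t=snap('top','t30')
crop(s,100,140,240,290,4.5,'s30c'); crop(t,150,120,260,210,6,'t30c')
calls(cw(-.012,.067,.04))
E
```

```text
t 47.0 pos [0.5897 0.282  0.1204] yaw 1.745 q [ 0.45  0.63  0.24  1.19 -0.    0.27] F [-0.8  0.2 -0.6] w 0.0183 tilt [-0.0011 -0.0011]
to [0.589 0.284 0.04  1.748]
    [0.02, 0.0, 0.8, np.float64(-0.002)] rows 2
```

View pics/s30c.png

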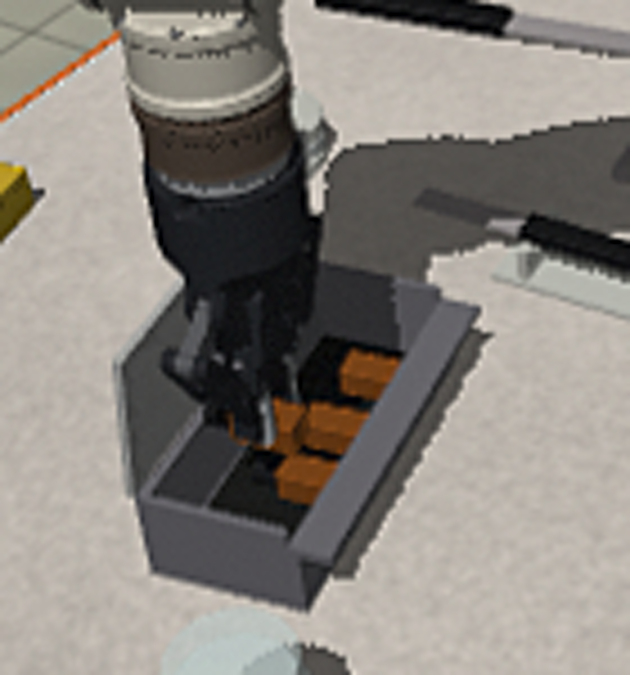

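View pics/t30c.png

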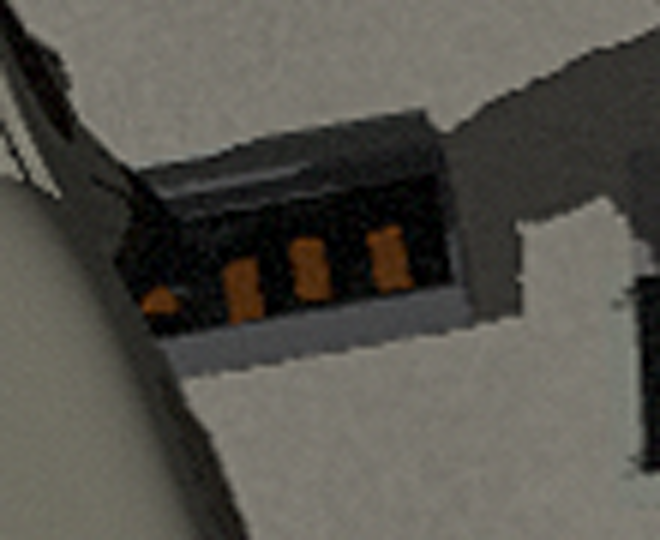

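```bash
python3 - <<'E'
from h import *
for u,v in ((243,292),(310,268),(390,258)): print('top',wc(atz('top',[(u/6+150,v/6+120)],.02)[0]))
for u,v in ((308,480),(337,427),(372,373)): print('side',wc(atz('side',[(u/4.5+100,v/4.5+140)],.016)[0]))
# case end walls inner: top rim
t=cv2.imread('pics/t30.png')
print('rim -y', wc(atz('top',[(462/6+150,290/6+120)],.05)[0]),wc(atz('top',[(440/6+150,135/6+120)],.059)[0]))
E
```

```text
top [-0.01508273  0.02786418  0.02      ]
top [-0.0078883  -0.01508744  0.02      ]
top [-0.01068541 -0.06445803  0.02      ]
side [-0.0123219   0.03064365  0.016     ]
side [-0.00985568 -0.01386595  0.016     ]
side [-0.01032079 -0.06323937  0.016     ]
rim -y [-0.04320905 -0.10614761  0.05      ] [ 0.05003763 -0.10977283  0.059     ]
```

Request:
carry_out(moves=[[0.02, 0, 0, 0, -1], [0.02, 0, 0.2, 0, -1], [0.02, 0, 0.4, 0, -1], [0.02, 0, 0.5, 0, -1], [0.02, 0, 0.5, 0, -1]])

```text
clock: 47.55
eef_pos: [0.5884, 0.2852, 0.0692]
tool_rot: [0.642, 0.767, -0.001, -0.001]
ft_force: [-0.4, -0.6, 0.0]
grip_width: 0.0178
```

```bash
python3 - <<'E'
from h import *
s=snap('side','s31')
crop(s,100,180,240,290,5.5,'s31c')
calls(cw(-.012,.067,.04))
E
```

```text
t 47.6 pos [0.5892 0.2857 0.0704] yaw 1.747 q [ 0.45  0.67  0.18  1.08 -0.    0.28] F [-0.5  0.8 -0.4] w 0.018 tilt [-0.0009 -0.0005]
to [0.589 0.284 0.04  1.748]
    [-0.01, -0.0, 0.3, np.float64(-0.001)] rows 1
```

View pics/s31c.png

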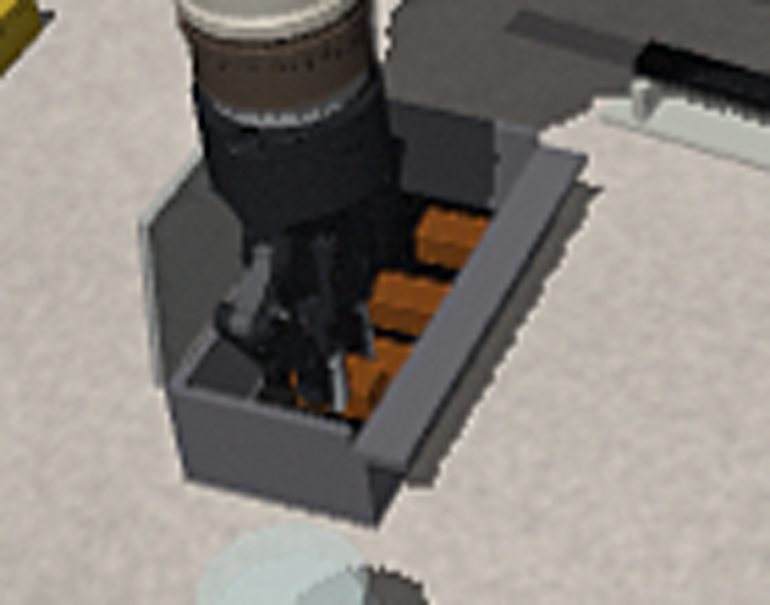

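Clear. Continue down and release.

Request:
carry_out(moves=[[0, 0, 0.1, 0, -1], [0, 0, 0.2, 0, -1], [0, 0, 0.28, 0, -1], [0, 0, 0.31, 0, -1], [0, 0, 0.31, 0, -1], [0, 0, 0.31, 0, -1]])

```text
clock: 48.2
eef_pos: [0.5896, 0.2867, 0.0408]
tool_rot: [0.642, 0.767, 0.001, -0.0]
ft_force: [-3.0, -1.7, 8.0]
grip_width: 0.0183
```

Request:
carry_out(moves=[[0, 0, 0, 0, -0.44], [0, 0, 0, 0, -0.44], [0, 0, 0, 0, -0.44], [0, 0, 0, 0, -0.44]])

```text
clock: 48.6
eef_pos: [0.59, 0.2842, 0.0408]
tool_rot: [0.642, 0.766, -0.001, 0.001]
ft_force: [-1.6, -8.7, 10.2]
grip_width: 0.0236
```

Request:
carry_out(moves=[[0, 0, -0.1, 0, -0.44], [0, 0, -0.2, 0, -0.44], [0, 0, -0.5, 0, -0.44], [0, 0, -0.8, 0, -0.44], [0, 0, -1, 0, -0.44], [0, 0, -1, 0, -0.44]])

```text
clock: 49.2
eef_pos: [0.5919, 0.2881, 0.144]
tool_rot: [0.642, 0.767, 0.004, 0.002]
ft_force: [-0.1, -0.4, 1.1]
grip_width: 0.0239
```

```bash
python3 - <<'E'
from h import *
s=snap('side','s32');t=snap('top','t32')
crop(s,90,140,310,290,3.5,'s32c')
plan()
E
```

```text
t 49.3 pos [0.5898 0.2869 0.1397] yaw 1.748 q [0.45 0.61 0.27 1.23 0.   0.28] F [ 0.6  0.1 -0. ] w 0.0241 tilt [0.0012 0.0007]
```

View pics/s32c.png

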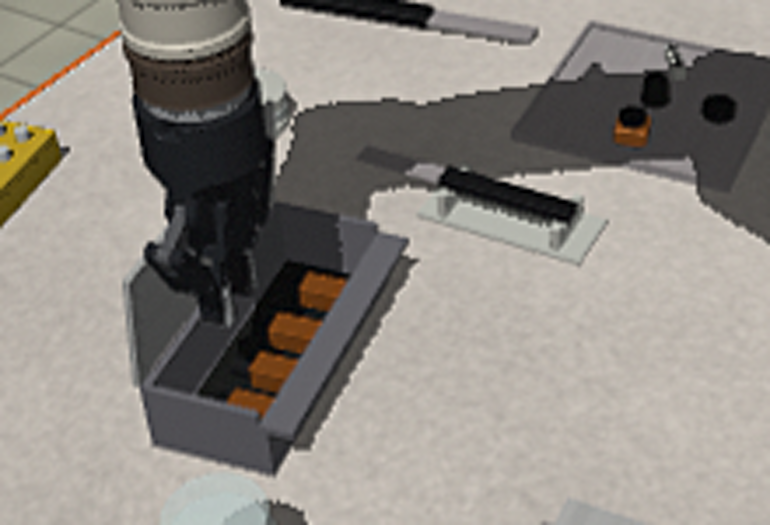

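```bash
python3 - <<'E'
from h import *
calls(cw(-.04,.02,.235),cw(.072,-.03,.225),cw(.072,-.03,.165))
print('dishes',atz('top',[(395/1.5,164/1.5)],.038))
E
```

```text
t 49.3 pos [0.5898 0.2869 0.1397] yaw 1.748 q [0.45 0.61 0.27 1.23 0.   0.28] F [ 0.6  0.1 -0. ] w 0.0241 tilt [0.0012 0.0007]
to [0.57  0.233 0.235 1.748]
    [-0.49, -0.29, -0.95, np.float64(-0.0)] rows 3
to [0.689 0.204 0.225 1.748]
    [-0.25, 0.56, 0.05, np.float64(-0.0)] rows 2
    [-0.25, 0.56, 0.05, np.float64(-0.0)] rows 2
to [0.689 0.204 0.165 1.748]
    [-0.0, 0.0, 0.6, np.float64(-0.0)] rows 2
dishes [[ 0.81086887 -0.023459    0.038     ]]
```

Request:
carry_out(moves=[[-0.49, -0.29, -0.95, 0, -0.44], [-0.49, -0.29, -0.95, 0, -1], [-0.49, -0.29, -0.95, 0, -1], [-0.49, -0.29, -0.95, 0, -1], [-0.49, -0.29, -0.95, 0, -1]])

```text
clock: 49.8
eef_pos: [0.5691, 0.2331, 0.2324]
tool_rot: [0.642, 0.767, -0.001, -0.001]
ft_force: [0.1, 0.5, -0.7]
grip_width: -0.0
```

Request:
carry_out(moves=[[-0.25, 0.56, 0.05, 0, -1], [-0.25, 0.56, 0.05, 0, -1], [-0.25, 0.56, 0.05, 0, -1], [-0.25, 0.56, 0.05, 0, -1]])

```text
clock: 50.2
eef_pos: [0.6282, 0.2187, 0.2265]
tool_rot: [0.642, 0.767, -0.002, -0.001]
ft_force: [-0.1, -0.1, 0.7]
grip_width: -0.0002
```

Request:
carry_out(moves=[[-0.25, 0.56, 0.05, 0, -1], [-0.25, 0.56, 0.05, 0, -1], [-0.25, 0.56, 0.05, 0, -1], [-0.25, 0.56, 0.05, 0, -1], [-0.25, 0.56, 0.05, 0, -1]])

```text
clock: 50.7
eef_pos: [0.6878, 0.2046, 0.2254]
tool_rot: [0.641, 0.767, 0.0, 0.0]
ft_force: [0.0, -0.2, 0.5]
grip_width: -0.0001
```

```bash
python3 - <<'E'
from h import *
s=snap('side','s33')
crop(s,90,120,260,290,4,'s33c')
calls(cw(.072,-.03,.165)); print(wc(bot.get_obs()['eef_pos']))
E
```

```text
t 50.8 pos [0.6879 0.2045 0.2256] yaw 1.749 q [0.29 0.72 0.69 1.53 0.   0.11] F [-0.1  0.  -0.1] w -0.0004 tilt [0.0011 0.0005]
to [0.689 0.204 0.165 1.748]
    [-0.01, 0.01, 0.61, np.float64(0.0)] rows 2
[ 0.07089396 -0.02897143  0.22562786]
```

View pics/s33c.png

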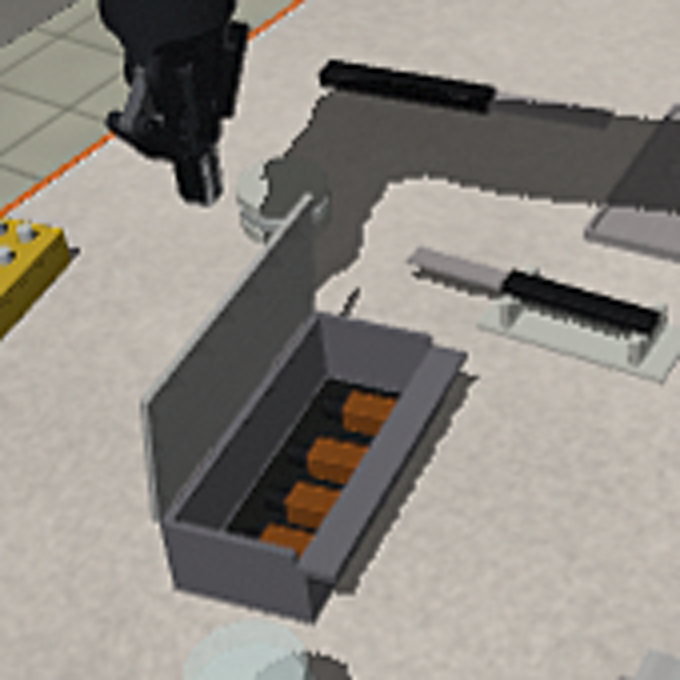

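```bash
python3 - <<'E'
from h import *
for th in (1.35,1.45,1.55,1.65):
    a=[cw(.047-.1*np.cos(th)+k*np.sin(th),y,.059+.1*np.sin(th)+k*np.cos(th))[:3] for y in (.107,-.107) for k in (0,.005)]
    print(th,((proj('side',a)-[90,120])*4).round(0).tolist())
e=np.array(bot.get_obs()['eef_pos']); print((proj('side',[e-[0,0,.025]])-[90,120])*4)
E
```

```text
1.35 [[167.0, 409.0], [159.0, 405.0], [330.0, 199.0], [323.0, 196.0]]
1.45 [[151.0, 403.0], [143.0, 400.0], [316.0, 194.0], [309.0, 192.0]]
1.55 [[135.0, 398.0], [127.0, 396.0], [302.0, 191.0], [295.0, 189.0]]
1.65 [[119.0, 395.0], [111.0, 394.0], [288.0, 188.0], [282.0, 187.0]]
[[199.96904405 196.55524992]]
```

Request:
carry_out(moves=[[0, 0, 0.3, 0, -1], [0, 0, 0.6, 0, -1], [0, 0, 0.65, 0, -1], [0, 0, 0.65, 0, -1], [0, 0, 0.65, 0, -1]])

```text
clock: 51.25
eef_pos: [0.6893, 0.2041, 0.1616]
tool_rot: [0.642, 0.767, 0.001, 0.001]
ft_force: [-1.1, -0.2, 0.4]
grip_width: 0.0001
```

Request:
carry_out(moves=[[0, -0.08, 0, 0, -1], [0, -0.16, 0, 0, -1], [0, -0.22, 0.01, 0, -1], [0, -0.29, 0.03, 0, -1], [0, -0.354, 0.05, 0, -1], [0, -0.42, 0.08, 0, -1], [0, -0.49, 0.11, 0, -1], [0, -0.556, 0.15, 0, -1], [0, -0.556, 0.15, 0, -1]])

```text
clock: 52.15
eef_pos: [0.6327, 0.1936, 0.1438]
tool_rot: [0.642, 0.767, -0.001, -0.001]
ft_force: [-0.1, 0.0, -0.7]
grip_width: 0.0004
```

```bash
python3 - <<'E'
from h import *
s=snap('side','s34')
crop(s,90,120,260,290,4,'s34c')
plan(); print(wc(bot.get_obs()['eef_pos']))
E
```

```text
t 52.2 pos [0.6333 0.1937 0.1441] yaw 1.748 q [0.3  0.63 0.3  1.25 0.   0.12] F [-0.2  0.9 -0.6] w 0.0004 tilt [-0.0012 -0.0004]
[ 0.01520585 -0.02997331  0.14409311]
```

View pics/s34c.png

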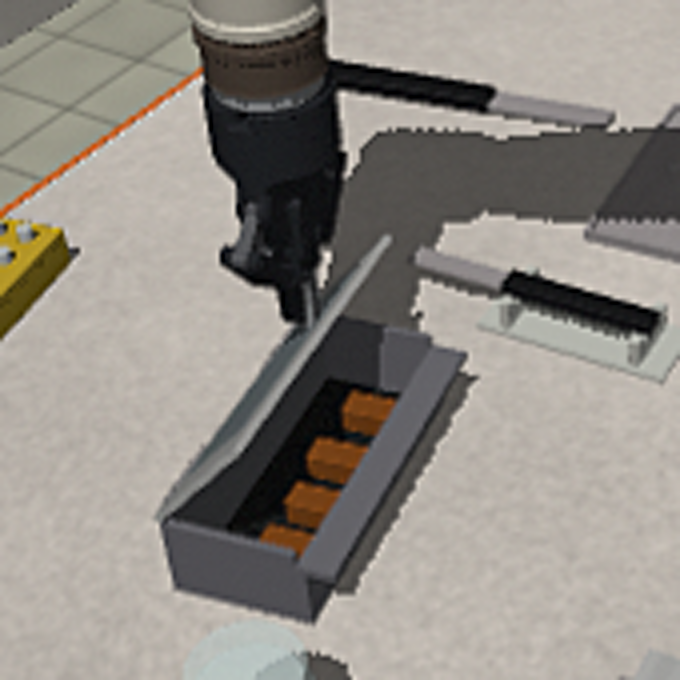

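Request:
carry_out(moves=[[0, -0.05, 0.04, 0, -1], [0, -0.1, 0.08, 0, -1], [0, -0.16, 0.14, 0, -1], [0, -0.2, 0.2, 0, -1], [0, -0.24, 0.26, 0, -1], [0, -0.27, 0.33, 0, -1], [0, -0.29, 0.4, 0, -1], [0, -0.31, 0.46, 0, -1], [0, -0.32, 0.52, 0, -1], [0, -0.32, 0.54, 0, -1], [0, -0.32, 0.54, 0, -1]])

```text
clock: 53.3
eef_pos: [0.6023, 0.1881, 0.0898]
tool_rot: [0.642, 0.767, -0.0, -0.0]
ft_force: [-0.3, 0.6, 0.3]
grip_width: -0.0002
```

```bash
python3 - <<'E'
from h import *
s=snap('side','s35')
crop(s,90,140,260,290,4.5,'s35c')
plan(); print(wc(bot.get_obs()['eef_pos']))
E
```

```text
t 53.4 pos [0.6026 0.1882 0.0901] yaw 1.748 q [ 0.3   0.61  0.12  1.08 -0.    0.13] F [ 0.5 -0.  -0.2] w -0.0006 tilt [-0.0002 -0.0001]
[-0.01599292 -0.02996025  0.09010639]
```

View pics/s35c.png

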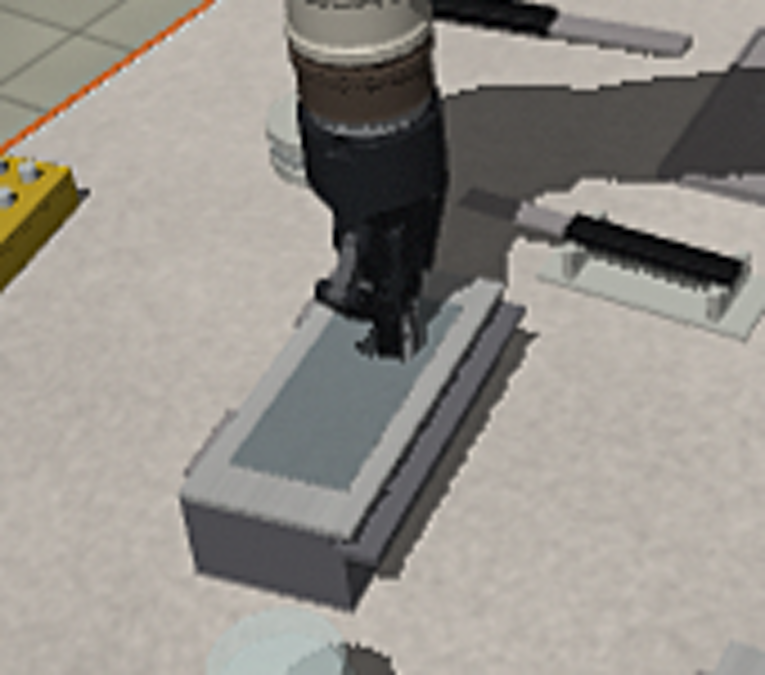

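Nearly shut; press down until force appears, near the front edge.

Request:
carry_out(moves=[[0, -0.1, -0.03, 0, -1], [0, -0.2, -0.03, 0, -1], [0, -0.2, -0.03, 0, -1], [0, -0.2, 0, 0, -1], [0, -0.2, 0.01, 0, -1], [0, -0.2, 0.02, 0, -1], [0, -0.2, 0.02, 0, -1]])

```text
clock: 54.05
eef_pos: [0.5831, 0.1847, 0.0891]
tool_rot: [0.642, 0.767, 0.0, 0.0]
ft_force: [-2.7, -0.4, 4.7]
grip_width: -0.0
```

Request:
carry_out(moves=[[0, 0, 0.01, 0, -1], [0, 0, 0.02, 0, -1], [0, 0, 0.02, 0, -1]])

```text
clock: 54.35
eef_pos: [0.5831, 0.1847, 0.0889]
tool_rot: [0.642, 0.767, 0.001, 0.0]
ft_force: [-5.4, -2.0, 14.1]
grip_width: -0.0004
```

Request:
carry_out(moves=[[0, 0, -0.2, 0, -1], [0, 0, -0.6, 0, -1], [0, 0, -1, 0, -1], [0, 0, -1, 0, -1], [0, 0, -1, 0, -1]])

```text
clock: 54.85
eef_pos: [0.5839, 0.1849, 0.1876]
tool_rot: [0.642, 0.767, 0.001, 0.001]
ft_force: [-0.2, 0.4, -0.7]
grip_width: -0.0002
```

Request:
carry_out(moves=[[0, -1, -0.6, 0, -1], [0, -1, -0.6, 0, -1], [0, -1, -0.6, 0, -1], [0, -1, -0.6, 0, -1]])

```text
clock: 55.25
eef_pos: [0.4828, 0.1667, 0.2465]
tool_rot: [0.642, 0.767, -0.0, -0.0]
ft_force: [1.3, 0.7, -0.2]
grip_width: -0.0001
```

Request:
carry_out(moves=[[0, -1, 0, 0, -1], [0, -1, 0, 0, -1], [0, -1, 0, 0, -1], [0, -1, 0, 0, -1], [0, -1, 0, 0, -1], [0, -1, 0, 0, -1]])

```text
clock: 55.85
eef_pos: [0.3876, 0.1498, 0.2461]
tool_rot: [0.642, 0.767, 0.0, 0.0]
ft_force: [-0.1, 0.7, 0.2]
grip_width: -0.0003
```

```bash
python3 - <<'E'
from h import *
s=snap('side','s36');t=snap('top','t36')
cv2.imwrite('pics/s36b.png',cv2.resize(s,None,fx=1.5,fy=1.5)); cv2.imwrite('pics/t36b.png',cv2.resize(t,None,fx=1.5,fy=1.5))
crop(s,110,160,270,290,4.5,'s36c'); crop(t,150,120,290,210,5.5,'t36c'); crop(s,170,100,330,200,5,'s36d')
plan()
E
```

```text
t 56.0 pos [0.3872 0.1497 0.2461] yaw 1.748 q [ 0.37  0.08 -0.22  1.27 -0.    0.19] F [-0.2 -0.2  0.8] w 0.0002 tilt [0.0002 0.0001]
```

View pics/s36c.png

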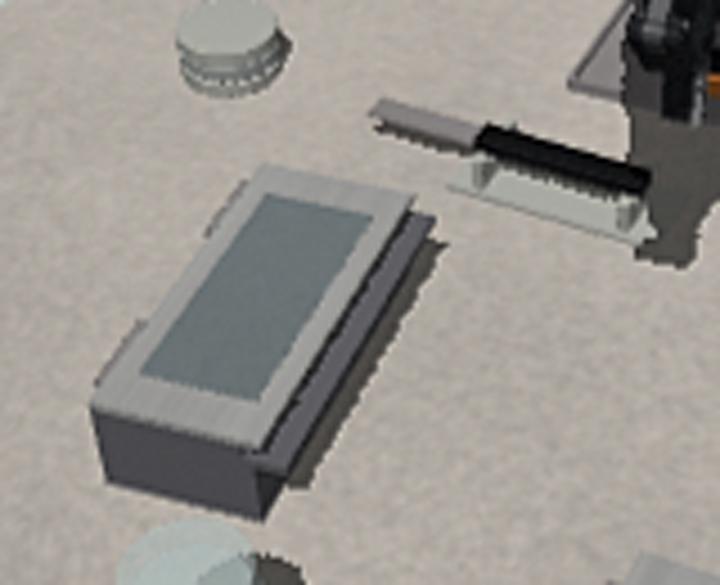

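View pics/t36c.png

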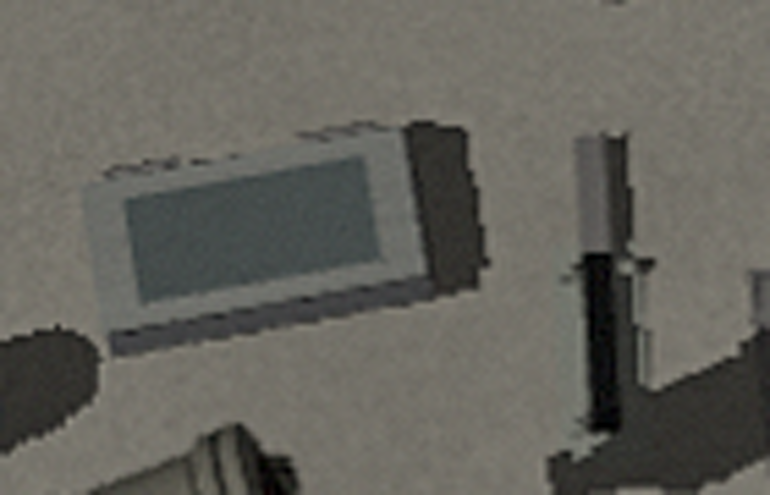

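View pics/s36d.png

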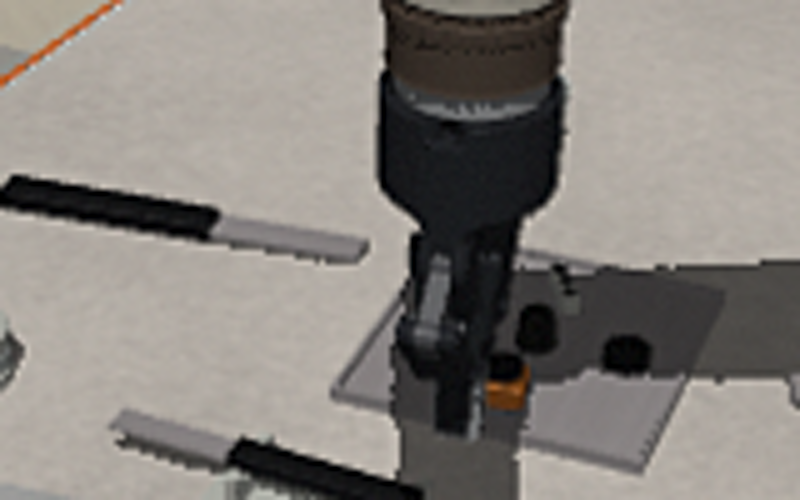

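View pics/t36b.png

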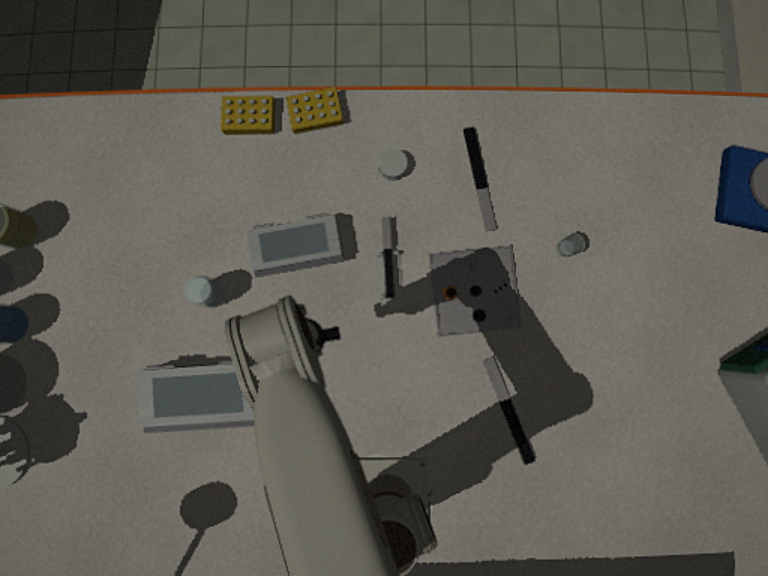

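```bash
python3 - <<'E'
from h import *
a=cv2.imread('pics/side0.png').astype(int);b=cv2.imread('pics/s36.png').astype(int)
d=abs(a-b).max(2); print('case diff px>40', (d[185:290,125:210]>40).sum(),'spatula',(d[180:215,190:255]>40).sum())
a=cv2.imread('pics/top0.png').astype(int);b=cv2.imread('pics/t36.png').astype(int)
d=abs(a-b).max(2); print('case',(d[138:186,160:240]>25).sum(),'spat',(d[140:200,250:272]>25).sum(), np.argwhere(d[140:200,250:272]>25)[:8].tolist())
E
```

```text
case diff px>40 1 spatula 110
case 0 spat 57 [[4, 9], [25, 14], [26, 7], [38, 15], [38, 16], [49, 16], [49, 17], [50, 20]]
```

```bash
python3 - <<'E'
from h import *
print(order.job_done()); print(bot.get_obs()['clock'])
E
```

```text
the job is handed in; nothing more can be done
None
the job is handed in; nothing more can be done
```

The job is done and handed in at about 56 s of the 210 s allowed; the interface gave no verdict.

I levered the lid up with the spatula's blade to about 1.46 rad and laid the spatula back in both saddles, blade towards +x. I then put all four slim bottles in the case and pushed the lid shut with the closed fingers, ending with a 14 N press at the front edge.

- **Lid and bottles:** In the last pictures the case looks the same as at the start in both cameras (0 and 1 differing pixels), so the lid is shut. All four bottles were seen lying inside just before it closed.
- **Spatula:** It lies in both saddles as before. The pixel difference there was larger (110 and 57 pixels). I put that down to the arm's shadow and a shift of about a millimetre, and did not measure it further.
- **Other things:** The jar, cap, stopper and clip show in the tray, and the dishes, glass jar and beaker have not moved. The weight was hidden behind the arm and its shadow in the last pictures. It was last clearly seen in place as I lifted the last bottle out.
- **Contacts:** While releasing the first and last bottles the fingers brushed the case, at up to about 13 N, and nothing moved visibly. I saw no knocked bottle and no slipping grip.

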